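Dispense cedar balls at the ironing shelf

ROBOT

A 7-joint arm with a two-finger parallel gripper is mounted at the origin on the work surface. World frame = base frame: x ahead of the robot, y to its left, z up, the work surface at z = 0. Lengths are in m, angles in degrees, forces in N, time in s.
With the tool pointing down it reaches from about 0.425 to 0.875 m from the base axis. Payload 4.7 kg.
Tool frame: the origin (TCP) lies between the finger pads; the fingertips stand 11 mm ahead of it and the grasp point (between the pads) lies 8 mm behind it (env.tcp_to_tips is the distance from the TCP to the fingertips, in m); z points along the fingers, y is the line along which they close (so a half turn about z gives the same grasp; the last joint's range is limited). The gripper opens to 87 mm and grips with 3 to 60 N. Pads are 19 mm wide; open, the fingers measure 117 mm over their backs; the gripper's body (75 mm by 190 mm) begins 51 mm behind the grasp point.
Start: joints at [-68.921, 18.392, -4.016, 83.108, 1.295, 78.541, -3.26], TCP at [0.225, 0.61, 0.234] pointing down, gripper open.
Joint ranges: [-163.93, 163.93], [-17.29, 119.83], [-79.2, 71.16], [3.27, 140.29], [-89.18, 269.18], [5.43, 117.66], [-154.24, 154.24]. Speed limits (degrees/s): [147.25, 147.25, 180, 180, 180, 180, 180].

INTERFACE

Orientations are given as [roll, pitch, yaw] about the fixed x, y, z axes, in that order (R = Rz(yaw) Ry(pitch) Rx(roll)).
In Python, from cell import env, viewer gives the robot as it stands.
- The arm moves only by the tool step_arm, never from a script. Its arguments are lists of equal length, an entry for each row: "delta_pos": the shift along the tool's x, y, z in units of 0.2 m (1.0 is 0.2 m), a list of three; "rot": the turn, a rotation vector about the tool's x, y, z in units of 1.5 rad (1.0 is 1.5 rad), a list of three; "gripper": the gripper command: -1 is shut, 1 is fully open, values between are in proportion. A call has 1 to 20 rows; each row is the pose to reach, as a shift and turn from the pose commanded when the call began, along the tool's axes at that moment; what a row does not reach only later rows make up. A row lasts 1/8 s, in which the tool goes at most 62.5 mm and 10.7 degrees, less where a joint would pass 70% of its speed; a pose out of reach is approached as far as the arm can. A call with a number of a shift or a turn outside -1 to 1 is refused whole. A call with a gripper value outside its range is refused whole. The fingers move at their own pace and stop on an object; "squeeze" is the grip in N (left out, the last holds). Time passes only in rows, so rows that repeat a pose let the fingers close. It gives the time, the measured TCP pose, the force, the opening and the grip force at its end, in the units of the state.
- env.get_obs(): the state, without advancing time (a new reading comes with each control period).
- viewer.read_camera(name): name is "side" or "top"; returns a dict with "img" (400x640x3 uint8, red, green, blue), "fx", "fy", "cx", "cy" (pixels), "pose" (4x4, takes a point from camera to world coordinates). Camera axes: x right, y down, z forward; pixel columns grow to the right and rows downward; lengths in m; the calibration is good to about 2 mm. A picture is of the moment at which its call begins. There is no depth.
- env.sign_off(): hands the job in; it is judged then, once.
The state is a dict: "time_s": time; "qpos": joint angles; "joint_velocities": joint speeds; "effort": joint torques, N m; "tool_pos": TCP position; "tool_rot": TCP orientation; "force": force on the tool from outside, world axes, zero at the start; "wrist_torque": the same for the moment, N m; "grip_width": finger opening in m; "grasp_force": force on a finger pad.
Only numpy, scipy, OpenCV 4.12 (cv2) and the standard library are available. Lean on these libraries where they do the work, as an engineer would, in place of code of your own. Each camera call takes 0.05 s, during which the arm holds its last target. There are 200 camera calls.

TASK

Tidy the pink clips into the steel button box, and push the white measuring cup under the ball dispenser, fully home against its two stops. Turn the blue dial on the upright jar clockwise as far as it goes, to its widest opening, before tipping; then tip and shake the jar with its crank until every cedar ball has dropped into the cup. Put the jar back upright and finish with the cup of balls standing upright on the middle of the blue pad, leaving the bottle, thread cone, brush and tape measure where they are.

Things in the scene. Friction and masses are not known exactly. Their poses are not given: they have to be found in the camera images.
- stand: fixed dispenser stand. Origin on the table midway between its two side posts; x = its rear direction (away from the robot), y its left, z up. Posts 24 x 12 mm, 202 mm high, at y = +-57 mm carry a clear jar that tips about a level axle along y, 190 mm up. A slim 6 mm base plate lies only behind x = 0, so a cup at the seat stands on the bare table.
- hood (a point): middle of the front wall of the stand's clear plastic hood that guides falling balls down into the cup: front wall at stand x = -94 mm, slanted front corners, side walls at stand y = +-56 mm, all from 105 to 190 mm above the table, open above and below. The 85 mm high cup passes beneath if lifted less than 20 mm. Axes as the stand's.
- seat (a point): point on the table at stand x = -38 mm, y = 0: where the centre of the cup's underside is when the cup is fully home, its rim touching both stops: upright steel rods 12 mm thick, 95 mm high, at stand x = 11, y = +-41 mm. Axes as the stand's. The cup comes in from the front (stand -x), handle towards the front.
- jar (a joint): tipping angle of the jar, rad: 0 = upright (start, at its stop), grows as the mouth tips towards the stand's front (-x), 1.57 = level, 2.35 = lower stop, mouth down over the cup. Stays where it is left (friction 0.12 N m). The clear jar is 88 mm wide, 90 mm high; its white lid has a 120 degree pie-shaped window on the front side, under the dial.
- crank_grip (a point): centre of the black grip bar of the crank that tips the jar: 14 mm thick, 54 mm long, along stand y, at stand y = 108 mm; crank arm at stand y = 78 mm. At jar angle t it is at stand x = 50 cos(0.2+t) mm, height 190 + 50 sin(0.2+t) mm: from the rear over the top to the front. Pinch it from above; the bar may turn in the grip.
- dial (a joint): angle of the blue dial on the jar's lid, rad, growing clockwise seen from above (jar upright). 0 = shut; the opening widens as it turns and is widest at the end stop, 2.1. It stays where it is left (friction about 0.04 N m). Balls pass reliably only at the widest opening.
- dial_grip (a point): grip point on the dial's white bar handle, on the dial's axis, 10 mm below the bar's top, 22 mm above the blue plate, about 265 mm above the table when the jar is upright. The bar is 54 mm long along this point's x, 12 mm thick along y, 32 mm high; the point turns with the dial. The dial's open gap is on the point's +y side.
- cup: white plastic measuring cup, open on top, 116 mm across the rim, 90 mm across the foot, 85 mm high, wall 4 mm, about 170 g. Origin: centre of its underside, z up. A straight handle runs out at the rim along its own -x.
- cup_handle (a point): point to grip on the cup's handle, 118 mm from the cup's axis, 73 mm above its underside; the handle is a bar 16 mm wide (cup y), 18 mm high, reaching from 55 to 147 mm from the cup's axis. Axes as the cup's.
- steel_box: open stainless steel button box, fixed, 190 (x) x 140 (y) x 55 mm high, wall 3 mm. Origin: centre of its underside.
- pad: blue silicone iron rest pad lying flat, fixed, 200 (x) x 170 (y) x 6 mm. Origin: centre of its underside.
- clip1: bright pink plastic clip, rigid, 80 mm long (x), 14 mm wide (y), 20 mm high, 20 g; may be absent. Origin: centre of its underside.
- clip2: bright pink plastic clip, rigid, 80 mm long (x), 14 mm wide (y), 20 mm high, 20 g; may be absent. Origin: centre of its underside.
- clip3: bright pink plastic clip, rigid, 80 mm long (x), 14 mm wide (y), 20 mm high, 20 g; may be absent. Origin: centre of its underside.
- clip4: bright pink plastic clip, rigid, 80 mm long (x), 14 mm wide (y), 20 mm high, 20 g; may be absent. Origin: centre of its underside.
- ball1: brown cedar ball, 22 mm across, 12 g, at the start in the jar; may be absent. Origin: its centre.
- ball2: brown cedar ball, 22 mm across, 12 g, at the start in the jar; may be absent. Origin: its centre.
- ball3: brown cedar ball, 22 mm across, 12 g, at the start in the jar; may be absent. Origin: its centre.
- ball4: brown cedar ball, 22 mm across, 12 g, at the start in the jar; may be absent. Origin: its centre.
- ball5: brown cedar ball, 22 mm across, 12 g, at the start in the jar; may be absent. Origin: its centre.
- starch: bystander: white spray starch bottle, 60 mm across, 190 mm high. Leave it alone.
- thread_cone: bystander: orange thread cone, 72 mm across, 115 mm high. Leave it alone.
- lint_brush: bystander: lint brush lying down. Leave it alone.
- tape_case: bystander: yellow tape measure case, 60 mm across, 24 mm high. Leave it alone.

How it is judged:
By the outcome, as a careful person would: the job done as asked, in the order asked, and still so for the second after the job is handed in, with the robot touching nothing.
Of ball1, ball2, ball3, ball4, ball5 only 3 to 5 are there at a start; the rules pass over those that are not, and their reading is None.
Of clip1, clip2, clip3, clip4 only 2 to 4 are there at a start; the rules pass over those that are not, and their reading is None.
At some moment in a run one of clip1, clip2, clip3, clip4 may be knocked a few centimetres aside while the robot is not near it.
Once in a run the grip may slacken for a moment while it holds something.
It also fails if it takes over 210 s, if anything falls off the work surface, if the arm or the gripper's body presses on something with over 40 N, if the wrist force passes 120 N, or if a joint passes its speed limit or range.

## Working session

There is one attempt and no reset: what is moved stays moved. The work goes in short steps, Python scripts to look and compute and a tool call to move; the robot and the scene stay as the last step left them, time stands still between calls to the robot, and variables do not carry over. Pictures are saved under pics/ and viewed, at most 14 in all, crops included, and the job is handed in when it is done.

Besides the shell and the picture viewer there is one more tool, called after ">>>" as name(argument=value, ...) on one line, values as JSON. step_arm: Moves the arm, as the interface text tells. Shifts and turns lie within -1 to 1; 1 stands for 0.2 m of shift or 1.5 rad of turn. Its arguments: {"type":"object","properties":{"delta_pos":{"type":"array"},"rot":{"type":"array"},"gripper":{"type":"array"},"squeeze":{"type":"number"}},"required":["delta_pos","rot","gripper"]}

```bash
ls; mkdir -p pics
python3 - <<'E'
from cell import env, viewer
import cv2,numpy as np
for n in ("top","side"):
    c=viewer.read_camera(n); cv2.imwrite(f"pics/{n}0.png",c["img"][:,:,::-1]); print(n,c["fx"],c["fy"],c["cx"],c["cy"],np.round(c["pose"],4).tolist())
print(env.get_obs())
E
```

```text
pics
top 494.53815774288125 494.53815774288125 322.0603058369416 210.52540760967494 [[-0.007, -0.9966, 0.0819, 0.4269], [-0.9999, 0.0076, 0.0066, -0.0314], [-0.0072, -0.0818, -0.9966, 1.4259], [0.0, 0.0, 0.0, 1.0]]
side 372.4315530771155 372.4315530771155 320.8071636177919 200.19892407557126 [[0.7746, -0.3675, 0.5147, 0.0084], [-0.6324, -0.4564, 0.6259, -0.6855], [0.0048, -0.8103, -0.5859, 0.7759], [0.0, 0.0, 0.0, 1.0]]
{'time_s': 0.1, 'qpos': array([-68.91836314,  18.43611099,  -4.01574616,  83.16923411,
         1.29477113,  78.5383535 ,  -3.26026278]), 'joint_velocities': array([ 0.04343781, -0.13187557, -0.00034804, -0.1005312 , -0.03790318,
        0.13562745, -0.15205345]), 'effort': array([ 5.99714190e-05, -4.92570198e+01, -4.05913582e-01, -3.13401389e+01,
       -6.43122476e-02,  3.94118449e-02,  5.97214898e-05]), 'tool_pos': array([0.22510688, 0.60927281, 0.23254457]), 'tool_rot': array([-1.79901520e+02,  5.07866842e-03,  1.59727887e+02]), 'force': array([-0.27748089,  0.13822066,  0.53617181]), 'wrist_torque': array([-0.00435162, -0.00487941,  0.02241077]), 'grasp_force': 0.0, 'grip_width': 0.08730623968695302}
```

View pics/top0.png

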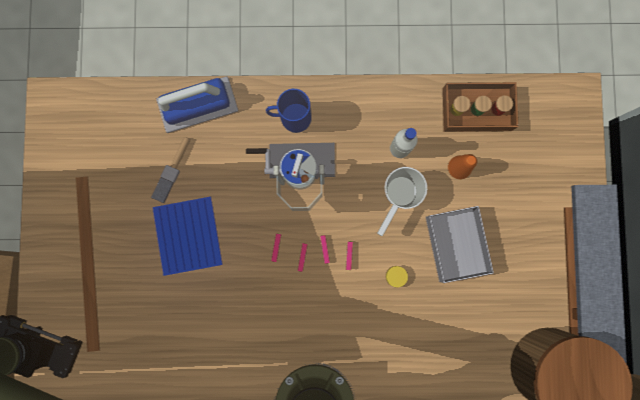

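View pics/side0.png

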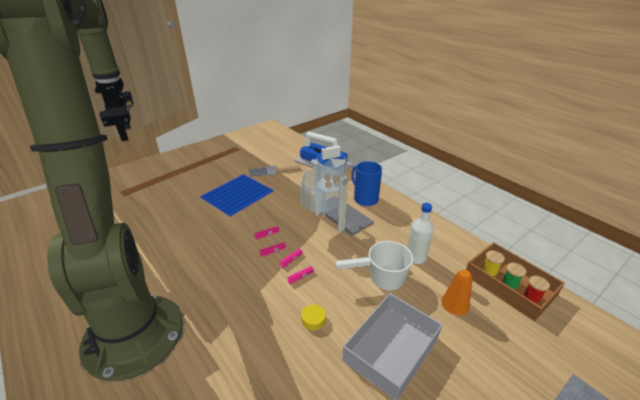

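```bash
cat > h.py <<'E'
import numpy as np, cv2
from cell import env, viewer
from scipy.spatial.transform import Rotation as R
def cam(n):
    return viewer.read_camera(n)
def ray(c,px,z):
    px=np.atleast_2d(np.array(px,float)); P=np.array(c["pose"])
    d=np.c_[(px[:,0]-c["cx"])/c["fx"],(px[:,1]-c["cy"])/c["fy"],np.ones(len(px))]@P[:3,:3].T
    return P[:3,3]+d*((z-P[2,3])/d[:,2])[:,None]
def proj(c,pts):
    P=np.array(c["pose"]); q=(np.atleast_2d(pts)-P[:3,3])@P[:3,:3]
    return np.c_[q[:,0]/q[:,2]*c["fx"]+c["cx"],q[:,1]/q[:,2]*c["fy"]+c["cy"]]
def mask(c,lo,hi,roi=None):
    h=cv2.cvtColor(c["img"],cv2.COLOR_RGB2HSV); m=cv2.inRange(h,np.array(lo),np.array(hi))
    if roi is not None:
        k=np.zeros_like(m); k[roi[1]:roi[3],roi[0]:roi[2]]=1; m=m*k
    return m
def blobs(m,amin=30):
    cs,_=cv2.findContours(m,cv2.RETR_EXTERNAL,cv2.CHAIN_APPROX_NONE)
    return [k[:,0] for k in cs if cv2.contourArea(k)>amin]
def rect(xy):
    """centre, long, short (mm), yaw of long side (deg)"""
    (cx,cy),(w,h),a=cv2.minAreaRect((xy[:,:2]*1000).astype(np.float32))
    if w<h: w,h,a=h,w,a+90
    return np.round([cx,cy,w,h,(a+90)%180-90],1)
def clips(c):
    return [rect(ray(c,b,.018)) for b in blobs(mask(c,(155,120,60),(178,255,255)))]
def obs():
    o=env.get_obs(); print({k:np.round(o[k],4).tolist() for k in("time_s","tool_pos","tool_rot","force","grip_width","grasp_force","qpos")}); return o
def go(target,rpy):
    """shift and turn in tool units from the current pose"""
    o=env.get_obs(); A=R.from_euler("xyz",o["tool_rot"],degrees=True); B=R.from_euler("xyz",rpy,degrees=True)
    print("dpos",np.round(A.inv().apply(np.array(target)-o["tool_pos"])/.2,3),"rot",np.round((A.inv()*B).as_rotvec()/1.5,3))
E
python3 - <<'E'
from h import *
c=cam("top"); im=c["img"]
for k in clips(c): print("clip",k)
for b in blobs(mask(c,(100,120,40),(130,255,255),(140,180,240,290)),500): print("pad",rect(ray(c,b,.006)))
for b in blobs(mask(c,(20,150,80),(35,255,255),(370,250,420,300)),100): print("tape",rect(ray(c,b,.024)))
crop=cv2.resize(im[125:225,235:345],None,fx=6,fy=6,interpolation=cv2.INTER_CUBIC)
cv2.imwrite("pics/crop_stand.png",crop[:,:,::-1])
crop=cv2.resize(im[160:290,370:510],None,fx=4.5,fy=4.5,interpolation=cv2.INTER_CUBIC)
cv2.imwrite("pics/crop_box.png",crop[:,:,::-1])
E
```

```text
clip [410.6  35.6  79.3  13.2 -10.2]
clip [414.2 -97.6  77.2  13.7  -4.1]
clip [433.1 -28.4  79.6  13.5   9. ]
clip [438.6 110.   78.7  14.2 -10.3]
pad [474.8 366.8 198.7 168.6  10.2]
tape [ 355.9 -230.    59.    55.8   89.6]
```

View pics/crop_stand.png

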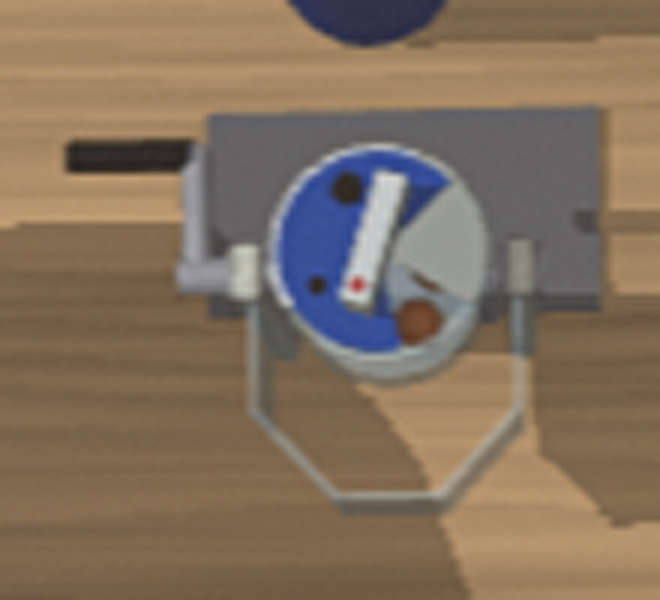

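View pics/crop_box.png

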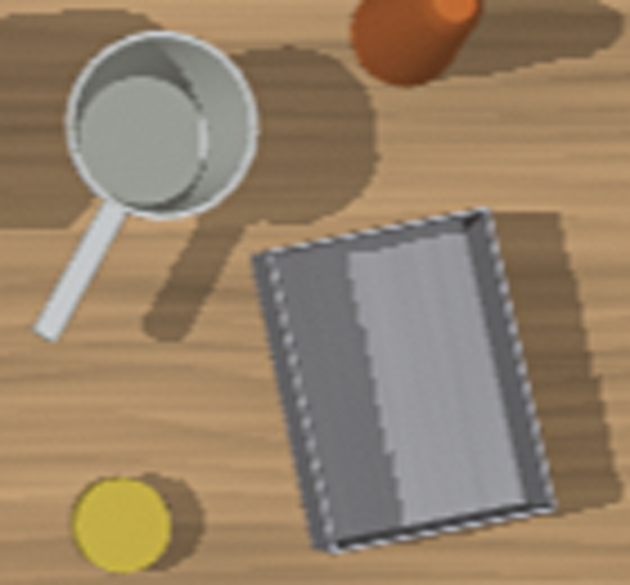

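Run:
```python
from h import *
c=cam("top")
S=lambda p:np.array(p)/6+[235,125]-[.4,.4]
B=lambda p:np.array(p)/4.5+[370,160]-[.4,.4]
print("box",rect(ray(c,B([(258,255),(488,210),(550,510),(322,548)]),.055)))
print("cup",ray(c,B([(162,124)]),.085)[0],"rimpts",ray(c,B([(66,124),(258,124),(162,32),(162,217)]),.085)[:,:2].round(3).tolist())
h=ray(c,B([(46,332)]),.082)[0]; k=ray(c,B([(162,124)]),.085)[0]; print("handle end",h, np.linalg.norm((h-k)[:2]),np.degrees(np.arctan2(*(k-h)[1::-1])))
po=ray(c,S([(244,272),(520,268)]),.202); print("posts",po[:,:2].round(4).tolist(), np.linalg.norm(po[0]-po[1]), np.degrees(np.arctan2(*(po[0]-po[1])[1::-1]))-90)
hf=ray(c,S([(340,498),(440,498)]),.19); print("hood",hf[:,:2].round(4).tolist(),hf.mean(0))
d=ray(c,S([(374,238),(357,300),(392,175)]),.275); print("dial",d.round(4).tolist(), np.degrees(np.arctan2(*(d[2]-d[1])[1::-1])))
g=ray(c,S([(70,157),(195,155)]),.207); print("crank",g.round(4).tolist())
bp=ray(c,S([(207,112),(600,107),(600,308)]),.006); print("plate",bp.round(4).tolist(), np.degrees(np.arctan2(*(bp[0]-bp[1])[1::-1]))-90)
```

```text
box [ 442.9 -401.6  186.8  144.9   10.6]
cup [ 0.59927936 -0.25083915  0.085     ] rimpts [[0.6, -0.193], [0.599, -0.309], [0.656, -0.252], [0.543, -0.25]]
handle end [ 0.47387188 -0.17882242  0.082     ] 0.14461481399401552 -29.867107303233663
posts [[0.6302, 0.0931], [0.631, -0.022]] 0.11509694038585809 0.3689083290603179
hood [[0.5364, 0.054], [0.5361, 0.0122]] [0.53621331 0.03311647 0.19      ]
dial [[0.6311, 0.0346, 0.275], [0.6066, 0.0414, 0.275], [0.6561, 0.0275, 0.275]] -15.669378620374605
crank [[0.6784, 0.1652, 0.207], [0.6788, 0.113, 0.207]]
plate [[0.7415, 0.1311, 0.006], [0.7423, -0.0599, 0.006], [0.6438, -0.059, 0.006]] 0.24699407423332786
```

```bash
cat > plan.py <<'E'
import json,sys
from h import *
def load(): return json.load(open("cmd.json"))
def plan(wps,state=None):
    """wps: (x,y,z,yaw,grip,nrows); prints step_arm calls with tool-frame rows from the commanded pose"""
    s=state or load(); p=np.array(s["p"]); yaw=s["yaw"]; g=s.get("g",1); rows=[]; base=(p,yaw); cur=np.array(p)
    def flush():
        nonlocal rows,base
        if rows:
            for f in ("delta_pos","rot","gripper"): print(f,json.dumps([r[f] for r in rows]).replace(" ",""))
            print("-- end",np.round(cur,4),round(yaw,2)); rows=[]
        base=(np.array(cur),yaw)
    def rel(q,y):
        A=R.from_euler("xyz",[180,0,base[1]],degrees=True)
        return A.inv().apply(np.array(q)-base[0])/.2, -np.radians((y-base[1]+180)%360-180)/1.5
    for x,y_,z,yw,gr,n in wps:
        q=np.array([x,y_,z]); start=np.array(cur); y0=yaw
        far=lambda: np.abs(rel(q,yw)[0]).max()>1 or abs(rel(q,yw)[1])>1
        if len(rows)+n>20: flush()
        if far(): flush()
        k=1
        while True:
            A=R.from_euler("xyz",[180,0,yaw],degrees=True)
            if np.abs(A.inv().apply(q-cur)).max()<=.2: break
            m=cur+(q-cur)*min(1,.195/np.abs(A.inv().apply(q-cur)).max()); d,t=rel(m,yaw)
            rr=np.round(d,3); nr=int(np.ceil(np.linalg.norm(m-cur)/.0625))+1
            rows+= [dict(delta_pos=rr.tolist(),rot=[0,0,0],gripper=[g])]*nr
            cur=np.array(base[0])+R.from_euler("xyz",[180,0,base[1]],degrees=True).apply(rr*.2); flush()
        d,t=rel(q,yw); d=np.round(d,3); t=round(t,3)
        rows+=[dict(delta_pos=d.tolist(),rot=[0,0,t],gripper=[gr])]*n
        cur=base[0]+R.from_euler("xyz",[180,0,base[1]],degrees=True).apply(d*.2); yaw=base[1]-np.degrees(t*1.5); g=gr
    flush(); json.dump(dict(p=list(cur),yaw=yaw,g=g),open("cmd.json","w"))
E
echo '{"p":[0.225,0.61,0.234],"yaw":159.73,"g":1}' > cmd.json
python3 - <<'E'
from plan import *
plan([(.4386,.110,.12,169.7,-.1,7),(.4386,.110,.015,169.7,-.1,4),(.4386,.110,.015,169.7,-1,4),(.4386,.110,.16,169.7,-1,4)])
E
```

```text
delta_pos [[-0.922,-0.975,0.281],[-0.922,-0.975,0.281],[-0.922,-0.975,0.281],[-0.922,-0.975,0.281],[-0.922,-0.975,0.281],[-0.922,-0.975,0.281]]
rot [[0,0,0],[0,0,0],[0,0,0],[0,0,0],[0,0,0],[0,0,0]]
gripper [[1],[1],[1],[1],[1],[1]]
-- end [0.3304 0.3632 0.1778] 159.73
delta_pos [[-0.922,-0.975,0.282],[-0.922,-0.975,0.282],[-0.922,-0.975,0.282],[-0.922,-0.975,0.282],[-0.922,-0.975,0.282],[-0.922,-0.975,0.282]]
rot [[0,0,0],[0,0,0],[0,0,0],[0,0,0],[0,0,0],[0,0,0]]
gripper [[1],[1],[1],[1],[1],[1]]
-- end [0.4358 0.1164 0.1214] 159.73
delta_pos [[-0.024,-0.025,0.007],[-0.024,-0.025,0.007],[-0.024,-0.025,0.007],[-0.024,-0.025,0.007],[-0.024,-0.025,0.007],[-0.024,-0.025,0.007],[-0.024,-0.025,0.007],[-0.024,-0.025,0.532],[-0.024,-0.025,0.532],[-0.024,-0.025,0.532],[-0.024,-0.025,0.532],[-0.024,-0.025,0.532],[-0.024,-0.025,0.532],[-0.024,-0.025,0.532],[-0.024,-0.025,0.532],[-0.024,-0.025,-0.193],[-0.024,-0.025,-0.193],[-0.024,-0.025,-0.193],[-0.024,-0.025,-0.193]]
rot [[0,0,-0.116],[0,0,-0.116],[0,0,-0.116],[0,0,-0.116],[0,0,-0.116],[0,0,-0.116],[0,0,-0.116],[0,0,-0.116],[0,0,-0.116],[0,0,-0.116],[0,0,-0.116],[0,0,-0.116],[0,0,-0.116],[0,0,-0.116],[0,0,-0.116],[0,0,-0.116],[0,0,-0.116],[0,0,-0.116],[0,0,-0.116]]
gripper [[-0.1],[-0.1],[-0.1],[-0.1],[-0.1],[-0.1],[-0.1],[-0.1],[-0.1],[-0.1],[-0.1],[-1],[-1],[-1],[-1],[-1],[-1],[-1],[-1]]
-- end [0.4386 0.11   0.16  ] 169.7
```

>>> step_arm(delta_pos=[[-0.922,-0.975,0.281],[-0.922,-0.975,0.281],[-0.922,-0.975,0.281],[-0.922,-0.975,0.281],[-0.922,-0.975,0.281],[-0.922,-0.975,0.281]], rot=[[0,0,0],[0,0,0],[0,0,0],[0,0,0],[0,0,0],[0,0,0]], gripper=[[1],[1],[1],[1],[1],[1]], squeeze=20)

```text
$.gripper[0]: bad value
```

>>> step_arm(delta_pos=[[-0.922,-0.975,0.282],[-0.922,-0.975,0.282],[-0.922,-0.975,0.282],[-0.922,-0.975,0.282],[-0.922,-0.975,0.282],[-0.922,-0.975,0.282]], rot=[[0,0,0],[0,0,0],[0,0,0],[0,0,0],[0,0,0],[0,0,0]], gripper=[[-0.1],[-0.1],[-0.1],[-0.1],[-0.1],[-0.1]])

```text
$.gripper[0]: bad value
```

>>> step_arm(delta_pos=[[-0.922,-0.975,0.281],[-0.922,-0.975,0.281],[-0.922,-0.975,0.281],[-0.922,-0.975,0.281],[-0.922,-0.975,0.281],[-0.922,-0.975,0.281]], rot=[[0,0,0],[0,0,0],[0,0,0],[0,0,0],[0,0,0],[0,0,0]], gripper=[1,1,1,1,1,1], squeeze=20)

```text
time_s: 0.95
tool_pos: [0.3315, 0.3611, 0.1771]
tool_rot: [-180.0, -0.0, 159.5]
force: [-0.3, 0.5, 0.4]
grip_width: 0.087
grasp_force: 0.0
```

>>> step_arm(delta_pos=[[-0.922,-0.975,0.282],[-0.922,-0.975,0.282],[-0.922,-0.975,0.282],[-0.922,-0.975,0.282],[-0.922,-0.975,0.282],[-0.922,-0.975,0.282]], rot=[[0,0,0],[0,0,0],[0,0,0],[0,0,0],[0,0,0],[0,0,0]], gripper=[-0.1,-0.1,-0.1,-0.1,-0.1,-0.1])

```text
time_s: 1.7
tool_pos: [0.4367, 0.1161, 0.121]
tool_rot: [180.0, 0.0, 159.6]
force: [-1.4, 0.0, 0.3]
grip_width: 0.041
grasp_force: 0.0
```

>>> step_arm(delta_pos=[[-0.024,-0.025,0.2],[-0.024,-0.025,0.2],[-0.024,-0.025,0.4],[-0.024,-0.025,0.532],[-0.024,-0.025,0.532],[-0.024,-0.025,0.532],[-0.024,-0.025,0.532],[-0.024,-0.025,0.532],[-0.024,-0.025,0.532],[-0.024,-0.025,0.532],[-0.024,-0.025,-0.193],[-0.024,-0.025,-0.193],[-0.024,-0.025,-0.193],[-0.024,-0.025,-0.193]], rot=[[0,0,-0.116],[0,0,-0.116],[0,0,-0.116],[0,0,-0.116],[0,0,-0.116],[0,0,-0.116],[0,0,-0.116],[0,0,-0.116],[0,0,-0.116],[0,0,-0.116],[0,0,-0.116],[0,0,-0.116],[0,0,-0.116],[0,0,-0.116]], gripper=[-0.1,-0.1,-0.1,-0.1,-0.1,-1,-1,-1,-1,-1,-1,-1,-1,-1])

```text
time_s: 3.45
tool_pos: [0.4399, 0.1102, 0.1611]
tool_rot: [179.9, 0.2, 169.7]
force: [0.2, -0.3, -0.6]
grip_width: 0.0138
grasp_force: 20.0
```

```bash
sed -i 's/gripper=\[g\]/gripper=g/; s/gripper=\[gr\]/gripper=gr/' plan.py
python3 - <<'E'
from plan import *
plan([(.47,-.385,.15,175,-1,4),(.47,-.385,.06,175,-1,3),(.47,-.385,.06,175,-.4,3),(.47,-.385,.15,175,-.1,3),(.428,-.0284,.14,189,-.1,4)])
c=cam("top");print(clips(c))
E
```

```text
delta_pos [[-0.242,-0.975,0.02],[-0.242,-0.975,0.02],[-0.242,-0.975,0.02],[-0.242,-0.975,0.02],[-0.242,-0.975,0.02]]
rot [[0,0,0],[0,0,0],[0,0,0],[0,0,0],[0,0,0]]
gripper [-1,-1,-1,-1,-1]
-- end [ 0.4514 -0.0905  0.156 ] 169.7
delta_pos [[-0.242,-0.975,0.02],[-0.242,-0.975,0.02],[-0.242,-0.975,0.02],[-0.242,-0.975,0.02],[-0.242,-0.975,0.02]]
rot [[0,0,0],[0,0,0],[0,0,0],[0,0,0],[0,0,0]]
gripper [-1,-1,-1,-1,-1]
-- end [ 0.4641 -0.291   0.152 ] 169.7
delta_pos [[-0.113,-0.457,0.01],[-0.113,-0.457,0.01],[-0.113,-0.457,0.01],[-0.113,-0.457,0.01],[-0.113,-0.457,0.46],[-0.113,-0.457,0.46],[-0.113,-0.457,0.46],[-0.113,-0.457,0.46],[-0.113,-0.457,0.46],[-0.113,-0.457,0.46],[-0.113,-0.457,0.01],[-0.113,-0.457,0.01],[-0.113,-0.457,0.01]]
rot [[0,0,-0.062],[0,0,-0.062],[0,0,-0.062],[0,0,-0.062],[0,0,-0.062],[0,0,-0.062],[0,0,-0.062],[0,0,-0.062],[0,0,-0.062],[0,0,-0.062],[0,0,-0.062],[0,0,-0.062],[0,0,-0.062]]
gripper [-1,-1,-1,-1,-1,-1,-1,-0.4,-0.4,-0.4,-0.1,-0.1,-0.1]
-- end [ 0.47  -0.385  0.15 ] 175.03
delta_pos [[0.202,0.975,0.028],[0.202,0.975,0.028],[0.202,0.975,0.028],[0.202,0.975,0.028],[0.202,0.975,0.028]]
rot [[0,0,0],[0,0,0],[0,0,0],[0,0,0],[0,0,0]]
gripper [-0.1,-0.1,-0.1,-0.1,-0.1]
-- end [ 0.4467 -0.1872  0.1444] 175.03
delta_pos [[0.162,0.783,0.022],[0.162,0.783,0.022],[0.162,0.783,0.022],[0.162,0.783,0.022]]
rot [[0,0,-0.163],[0,0,-0.163],[0,0,-0.163],[0,0,-0.163]]
gripper [-0.1,-0.1,-0.1,-0.1]
-- end [ 0.428  -0.0284  0.14  ] 189.04
[array([414.2, -97.6,  77.2,  13.6,  -4. ]), array([433.1, -28.4,  79.6,  13.5,   9. ])]
```

>>> step_arm(delta_pos=[[-0.242,-0.975,0.02],[-0.242,-0.975,0.02],[-0.242,-0.975,0.02],[-0.242,-0.975,0.02],[-0.242,-0.975,0.02]], rot=[[0,0,0],[0,0,0],[0,0,0],[0,0,0],[0,0,0]], gripper=[-1,-1,-1,-1,-1])

```text
time_s: 4.12
tool_pos: [0.4505, -0.091, 0.154]
tool_rot: [-180.0, -0.2, 169.6]
force: [-0.4, 1.5, -0.5]
grip_width: 0.0136
grasp_force: 20.0
```

>>> step_arm(delta_pos=[[-0.242,-0.975,0.02],[-0.242,-0.975,0.02],[-0.242,-0.975,0.02],[-0.242,-0.975,0.02],[-0.242,-0.975,0.02]], rot=[[0,0,0],[0,0,0],[0,0,0],[0,0,0],[0,0,0]], gripper=[-1,-1,-1,-1,-1])

```text
time_s: 4.75
tool_pos: [0.4645, -0.2898, 0.1504]
tool_rot: [180.0, -0.1, 169.7]
force: [0.3, 0.2, -1.0]
grip_width: 0.0138
grasp_force: 20.0
```

>>> step_arm(delta_pos=[[-0.113,-0.457,0.01],[-0.113,-0.457,0.01],[-0.113,-0.457,0.01],[-0.113,-0.457,0.01],[-0.113,-0.457,0.46],[-0.113,-0.457,0.46],[-0.113,-0.457,0.46],[-0.113,-0.457,0.46],[-0.113,-0.457,0.46],[-0.113,-0.457,0.46],[-0.113,-0.457,0.01],[-0.113,-0.457,0.01],[-0.113,-0.457,0.01]], rot=[[0,0,-0.062],[0,0,-0.062],[0,0,-0.062],[0,0,-0.062],[0,0,-0.062],[0,0,-0.062],[0,0,-0.062],[0,0,-0.062],[0,0,-0.062],[0,0,-0.062],[0,0,-0.062],[0,0,-0.062],[0,0,-0.062]], gripper=[-1,-1,-1,-1,-1,-1,-1,-0.4,-0.4,-0.4,-0.1,-0.1,-0.1])

```text
time_s: 6.38
tool_pos: [0.4716, -0.3867, 0.1527]
tool_rot: [-179.9, 0.3, 175.0]
force: [-0.8, 0.8, -0.1]
grip_width: 0.0383
grasp_force: 0.0
```

>>> step_arm(delta_pos=[[0.202,0.975,0.028],[0.202,0.975,0.028],[0.202,0.975,0.028],[0.202,0.975,0.028],[0.202,0.975,0.028]], rot=[[0,0,0],[0,0,0],[0,0,0],[0,0,0],[0,0,0]], gripper=[-0.1,-0.1,-0.1,-0.1,-0.1])

```text
time_s: 7.0
tool_pos: [0.4468, -0.1867, 0.1436]
tool_rot: [180.0, -0.0, 175.1]
force: [-0.2, -0.3, 0.6]
grip_width: 0.0393
grasp_force: 0.0
```

Run:
```python
from plan import *
c=cam("top");print(clips(c)); c=cam("side"); print(clips(c))
cv2.imwrite("pics/side1.png",c["img"][:,:,::-1])
```

```text
[array([410.6,  35.5,  79.3,  13.5,  -9.7]), array([413.9, -97.6,  76.6,  13.6,  -4. ]), array([433.1, -28.4,  79.6,  13.5,   9. ]), array([ 471.5, -381.2,   77.8,   15.4,   -6. ])]
[array([ 470.6, -386.5,   83.6,   19.3,   -4.5]), array([ 411.7, -107.4,   80.9,   24.3,   -4.1]), array([430.2, -37.8,  85.3,  25.6,   9.1]), array([408.5,  24.4,  81.2,  29. , -12.3])]
```

```bash
echo '{"p":[0.4467,-0.1872,0.1444],"yaw":175.03,"g":-0.1}' > cmd.json
python3 - <<'E'
from plan import *
plan([(.430,-.0987,.10,176,-.1,3),(.430,-.0987,.015,176,-.1,4),(.430,-.0987,.015,176,-1,4),(.430,-.0987,.15,176,-1,4),
(.46,-.425,.15,176,-1,4),(.46,-.425,.06,176,-1,3),(.46,-.425,.06,176,-.4,3),(.46,-.425,.15,176,-.1,3),(.433,-.0284,.12,189,-.1,4)])
E
```

```text
delta_pos [[0.122,0.434,0.222],[0.122,0.434,0.222],[0.122,0.434,0.222],[0.122,0.434,0.647],[0.122,0.434,0.647],[0.122,0.434,0.647],[0.122,0.434,0.647],[0.122,0.434,0.647],[0.122,0.434,0.647],[0.122,0.434,0.647],[0.122,0.434,0.647],[0.122,0.434,-0.028],[0.122,0.434,-0.028],[0.122,0.434,-0.028],[0.122,0.434,-0.028]]
rot [[0,0,-0.011],[0,0,-0.011],[0,0,-0.011],[0,0,-0.011],[0,0,-0.011],[0,0,-0.011],[0,0,-0.011],[0,0,-0.011],[0,0,-0.011],[0,0,-0.011],[0,0,-0.011],[0,0,-0.011],[0,0,-0.011],[0,0,-0.011],[0,0,-0.011]]
gripper [-0.1,-0.1,-0.1,-0.1,-0.1,-0.1,-0.1,-1,-1,-1,-1,-1,-1,-1,-1]
-- end [ 0.4299 -0.0986  0.15  ] 175.98
delta_pos [[-0.16,-0.975,0.0],[-0.16,-0.975,0.0],[-0.16,-0.975,0.0],[-0.16,-0.975,0.0],[-0.16,-0.975,0.0]]
rot [[0,0,0],[0,0,0],[0,0,0],[0,0,0],[0,0,0]]
gripper [-1,-1,-1,-1,-1]
-- end [ 0.4481 -0.2954  0.15  ] 175.98
delta_pos [[-0.105,-0.642,-0.0],[-0.105,-0.642,-0.0],[-0.105,-0.642,-0.0],[-0.105,-0.642,-0.0],[-0.105,-0.642,0.45],[-0.105,-0.642,0.45],[-0.105,-0.642,0.45],[-0.105,-0.642,0.45],[-0.105,-0.642,0.45],[-0.105,-0.642,0.45],[-0.105,-0.642,-0.0],[-0.105,-0.642,-0.0],[-0.105,-0.642,-0.0]]
rot [[0,0,-0.0],[0,0,-0.0],[0,0,-0.0],[0,0,-0.0],[0,0,-0.0],[0,0,-0.0],[0,0,-0.0],[0,0,-0.0],[0,0,-0.0],[0,0,-0.0],[0,0,-0.0],[0,0,-0.0],[0,0,-0.0]]
gripper [-1,-1,-1,-1,-1,-1,-1,-0.4,-0.4,-0.4,-0.1,-0.1,-0.1]
-- end [ 0.4601 -0.4249  0.15  ] 175.98
delta_pos [[0.136,0.975,0.074],[0.136,0.975,0.074],[0.136,0.975,0.074],[0.136,0.975,0.074],[0.136,0.975,0.074]]
rot [[0,0,0],[0,0,0],[0,0,0],[0,0,0],[0,0,0]]
gripper [-0.1,-0.1,-0.1,-0.1,-0.1]
-- end [ 0.4466 -0.2285  0.1352] 175.98
delta_pos [[0.138,0.993,0.076],[0.138,0.993,0.076],[0.138,0.993,0.076],[0.138,0.993,0.076]]
rot [[0,0,-0.152],[0,0,-0.152],[0,0,-0.152],[0,0,-0.152]]
gripper [-0.1,-0.1,-0.1,-0.1]
-- end [ 0.433  -0.0285  0.12  ] 189.04
```

>>> step_arm(delta_pos=[[0.122,0.434,0.222],[0.122,0.434,0.222],[0.122,0.434,0.222],[0.122,0.434,0.4],[0.122,0.434,0.647],[0.122,0.434,0.647],[0.122,0.434,0.647],[0.122,0.434,0.647],[0.122,0.434,0.647],[0.122,0.434,0.647],[0.122,0.434,0.647],[0.122,0.434,-0.028],[0.122,0.434,-0.028],[0.122,0.434,-0.028],[0.122,0.434,-0.028]], rot=[[0,0,-0.011],[0,0,-0.011],[0,0,-0.011],[0,0,-0.011],[0,0,-0.011],[0,0,-0.011],[0,0,-0.011],[0,0,-0.011],[0,0,-0.011],[0,0,-0.011],[0,0,-0.011],[0,0,-0.011],[0,0,-0.011],[0,0,-0.011],[0,0,-0.011]], gripper=[-0.1,-0.1,-0.1,-0.1,-0.1,-0.1,-0.1,-1,-1,-1,-1,-1,-1,-1,-1])

```text
time_s: 8.98
tool_pos: [0.4304, -0.0985, 0.1499]
tool_rot: [179.9, 0.1, 176.0]
force: [0.3, 0.9, -0.5]
grip_width: 0.0138
grasp_force: 20.0
```

>>> step_arm(delta_pos=[[-0.16,-0.975,0],[-0.16,-0.975,0],[-0.16,-0.975,0],[-0.16,-0.975,0],[-0.16,-0.975,0]], rot=[[0,0,0],[0,0,0],[0,0,0],[0,0,0],[0,0,0]], gripper=[-1,-1,-1,-1,-1])

```text
time_s: 9.6
tool_pos: [0.4469, -0.2956, 0.1476]
tool_rot: [-180.0, -0.2, 175.9]
force: [0.4, 0.4, -0.9]
grip_width: 0.0139
grasp_force: 20.0
```

>>> step_arm(delta_pos=[[-0.105,-0.642,0],[-0.105,-0.642,0],[-0.105,-0.642,0],[-0.105,-0.642,0],[-0.105,-0.642,0.45],[-0.105,-0.642,0.45],[-0.105,-0.642,0.45],[-0.105,-0.642,0.45],[-0.105,-0.642,0.45],[-0.105,-0.642,0.45],[-0.105,-0.642,0],[-0.105,-0.642,0],[-0.105,-0.642,0]], rot=[[0,0,0],[0,0,0],[0,0,0],[0,0,0],[0,0,0],[0,0,0],[0,0,0],[0,0,0],[0,0,0],[0,0,0],[0,0,0],[0,0,0],[0,0,0]], gripper=[-1,-1,-1,-1,-1,-1,-1,-0.4,-0.4,-0.4,-0.1,-0.1,-0.1])

```text
time_s: 11.22
tool_pos: [0.4614, -0.4268, 0.1527]
tool_rot: [-179.9, 0.3, 176.0]
force: [0.2, -0.4, -0.6]
grip_width: 0.0385
grasp_force: 0.0
```

>>> step_arm(delta_pos=[[0.136,0.975,0.074],[0.136,0.975,0.074],[0.136,0.975,0.074],[0.136,0.975,0.074],[0.136,0.975,0.074]], rot=[[0,0,0],[0,0,0],[0,0,0],[0,0,0],[0,0,0]], gripper=[-0.1,-0.1,-0.1,-0.1,-0.1])

```text
time_s: 11.85
tool_pos: [0.4469, -0.2279, 0.1344]
tool_rot: [180.0, 0.0, 176.1]
force: [0.2, 0.1, -0.4]
grip_width: 0.0395
grasp_force: 0.0
```

Run:
```python
from plan import *
c=cam("top");print(clips(c)); c=cam("side"); print(clips(c))
```

```text
[array([410.6,  35.5,  79.3,  13.5, -10.2]), array([433.1, -28.4,  79.6,  13.5,   9. ]), array([ 445.7, -416.5,   78.4,   17.3,   -9.2])]
[array([ 444.9, -423.7,   82.8,   19.8,  -12.1]), array([ 470.5, -386.9,   83.6,   19.4,   -5.1]), array([430.2, -37.8,  85.3,  25.6,   9.1]), array([408.5,  24.4,  81.2,  29. , -12.3])]
```

```bash
echo '{"p":[0.4466,-0.2285,0.1352],"yaw":175.98,"g":-0.1}' > cmd.json
python3 - <<'E'
from plan import *
plan([(.433,-.0288,.12,189,-.1,5),(.433,-.0288,.015,189,-.1,4),(.433,-.0288,.015,189,-1,4),(.433,-.0288,.15,189,-1,4),
(.42,-.37,.15,189,-1,4),(.42,-.37,.055,189,-1,3),(.42,-.37,.055,189,-.4,3),(.42,-.37,.15,189,-.1,3),
(.430,.032,.12,170,-.1,5),(.430,.032,.015,170,-.1,4),(.430,.032,.015,170,-1,4),(.430,.032,.15,170,-1,4),
(.435,-.442,.15,180,-1,4),(.435,-.442,.055,180,-1,3),(.435,-.442,.055,180,-.4,3),(.435,-.442,.15,180,-.1,3)])
E
```

```text
delta_pos [[0.138,0.991,0.076],[0.138,0.991,0.076],[0.138,0.991,0.076],[0.138,0.991,0.076],[0.138,0.991,0.076],[0.138,0.991,0.601],[0.138,0.991,0.601],[0.138,0.991,0.601],[0.138,0.991,0.601],[0.138,0.991,0.601],[0.138,0.991,0.601],[0.138,0.991,0.601],[0.138,0.991,0.601],[0.138,0.991,-0.074],[0.138,0.991,-0.074],[0.138,0.991,-0.074],[0.138,0.991,-0.074]]
rot [[0,0,-0.151],[0,0,-0.151],[0,0,-0.151],[0,0,-0.151],[0,0,-0.151],[0,0,-0.151],[0,0,-0.151],[0,0,-0.151],[0,0,-0.151],[0,0,-0.151],[0,0,-0.151],[0,0,-0.151],[0,0,-0.151],[0,0,-0.151],[0,0,-0.151],[0,0,-0.151],[0,0,-0.151]]
gripper [-0.1,-0.1,-0.1,-0.1,-0.1,-0.1,-0.1,-0.1,-0.1,-1,-1,-1,-1,-1,-1,-1,-1]
-- end [ 0.433  -0.0289  0.15  ] 188.96
delta_pos [[0.192,-0.975,0.0],[0.192,-0.975,0.0],[0.192,-0.975,0.0],[0.192,-0.975,0.0],[0.192,-0.975,0.0]]
rot [[0,0,0],[0,0,0],[0,0,0],[0,0,0],[0,0,0]]
gripper [-1,-1,-1,-1,-1]
-- end [ 0.4254 -0.2275  0.15  ] 188.96
delta_pos [[0.138,-0.7,-0.0],[0.138,-0.7,-0.0],[0.138,-0.7,-0.0],[0.138,-0.7,-0.0],[0.138,-0.7,0.475],[0.138,-0.7,0.475],[0.138,-0.7,0.475],[0.138,-0.7,0.475],[0.138,-0.7,0.475],[0
[... 1800 characters left out ...]
,-0.975,-0.0],[-0.183,-0.975,-0.0]]
rot [[0,0,0],[0,0,0],[0,0,0],[0,0,0],[0,0,0]]
gripper [-1,-1,-1,-1,-1]
-- end [ 0.4342 -0.3648  0.15  ] 169.96
delta_pos [[-0.071,-0.38,-0.0],[-0.071,-0.38,-0.0],[-0.071,-0.38,-0.0],[-0.071,-0.38,-0.0],[-0.071,-0.38,0.475],[-0.071,-0.38,0.475],[-0.071,-0.38,0.475],[-0.071,-0.38,0.475],[-0.071,-0.38,0.475],[-0.071,-0.38,0.475],[-0.071,-0.38,-0.0],[-0.071,-0.38,-0.0],[-0.071,-0.38,-0.0]]
rot [[0,0,-0.117],[0,0,-0.117],[0,0,-0.117],[0,0,-0.117],[0,0,-0.117],[0,0,-0.117],[0,0,-0.117],[0,0,-0.117],[0,0,-0.117],[0,0,-0.117],[0,0,-0.117],[0,0,-0.117],[0,0,-0.117]]
gripper [-1,-1,-1,-1,-1,-1,-1,-0.4,-0.4,-0.4,-0.1,-0.1,-0.1]
-- end [ 0.4349 -0.4421  0.15  ] 180.02
```

>>> step_arm(delta_pos=[[0.138,0.991,0.076],[0.138,0.991,0.076],[0.138,0.991,0.076],[0.138,0.991,0.076],[0.138,0.991,0.076],[0.138,0.991,0.35],[0.138,0.991,0.601],[0.138,0.991,0.601],[0.138,0.991,0.601],[0.138,0.991,0.601],[0.138,0.991,0.601],[0.138,0.991,0.601],[0.138,0.991,0.601],[0.138,0.991,-0.074],[0.138,0.991,-0.074],[0.138,0.991,-0.074],[0.138,0.991,-0.074]], rot=[[0,0,-0.151],[0,0,-0.151],[0,0,-0.151],[0,0,-0.151],[0,0,-0.151],[0,0,-0.151],[0,0,-0.151],[0,0,-0.151],[0,0,-0.151],[0,0,-0.151],[0,0,-0.151],[0,0,-0.151],[0,0,-0.151],[0,0,-0.151],[0,0,-0.151],[0,0,-0.151],[0,0,-0.151]], gripper=[-0.1,-0.1,-0.1,-0.1,-0.1,-0.1,-0.1,-0.1,-0.1,-1,-1,-1,-1,-1,-1,-1,-1])

```text
time_s: 14.08
tool_pos: [0.4333, -0.0286, 0.1497]
tool_rot: [179.9, 0.1, -171.0]
force: [-0.1, -0.1, -0.4]
grip_width: 0.0139
grasp_force: 20.0
```

>>> step_arm(delta_pos=[[0.192,-0.975,0],[0.192,-0.975,0],[0.192,-0.975,0],[0.192,-0.975,0],[0.192,-0.975,0]], rot=[[0,0,0],[0,0,0],[0,0,0],[0,0,0],[0,0,0]], gripper=[-1,-1,-1,-1,-1])

```text
time_s: 14.7
tool_pos: [0.4238, -0.2286, 0.1479]
tool_rot: [-179.9, -0.3, -171.2]
force: [-0.4, -0.1, -0.0]
grip_width: 0.0136
grasp_force: 20.0
```

>>> step_arm(delta_pos=[[0.138,-0.7,0],[0.138,-0.7,0],[0.138,-0.7,0],[0.138,-0.7,0],[0.138,-0.7,0.475],[0.138,-0.7,0.475],[0.138,-0.7,0.475],[0.138,-0.7,0.475],[0.138,-0.7,0.475],[0.138,-0.7,0.475],[0.138,-0.7,0],[0.138,-0.7,0],[0.138,-0.7,0]], rot=[[0,0,0],[0,0,0],[0,0,0],[0,0,0],[0,0,0],[0,0,0],[0,0,0],[0,0,0],[0,0,0],[0,0,0],[0,0,0],[0,0,0],[0,0,0]], gripper=[-1,-1,-1,-1,-1,-1,-1,-0.4,-0.4,-0.4,-0.1,-0.1,-0.1])

```text
time_s: 16.32
tool_pos: [0.4219, -0.3718, 0.1528]
tool_rot: [-179.8, 0.3, -171.0]
force: [0.3, 1.6, -0.3]
grip_width: 0.038
grasp_force: 0.0
```

>>> step_arm(delta_pos=[[-0.179,0.975,0.074],[-0.179,0.975,0.074],[-0.179,0.975,0.074],[-0.179,0.975,0.074],[-0.179,0.975,0.074]], rot=[[0,0,0],[0,0,0],[0,0,0],[0,0,0],[0,0,0]], gripper=[-0.1,-0.1,-0.1,-0.1,-0.1])

```text
time_s: 16.95
tool_pos: [0.425, -0.1715, 0.1343]
tool_rot: [180.0, -0.0, -170.9]
force: [0.6, 0.0, -1.4]
grip_width: 0.0395
grasp_force: 0.0
```

Run:
```python
from plan import *
c=cam("top");print(clips(c)); c=cam("side"); print(clips(c))
```

```text
[array([410.6,  35.5,  79.3,  13.5, -10.2]), array([ 445.7, -417.4,   79. ,   16.2,  -10.6]), array([ 442.8, -368.5,  136.8,   37. ,   -4.1])]
[array([ 444.7, -423. ,   83.4,   19.4,  -10.4]), array([ 442.5, -374.1,  141.5,   40.4,   -4.3]), array([408.5,  24.4,  81.2,  29. , -12.3])]
```

Three are in the box. Now the fourth.

>>> step_arm(delta_pos=[[-0.179,0.975,0.074],[-0.179,0.975,0.074],[-0.179,0.975,0.074],[-0.179,0.975,0.074],[-0.179,0.975,0.074]], rot=[[0,0,0],[0,0,0],[0,0,0],[0,0,0],[0,0,0]], gripper=[-0.1,-0.1,-0.1,-0.1,-0.1])

```text
time_s: 17.68
tool_pos: [0.4306, 0.0248, 0.1198]
tool_rot: [-179.9, -0.0, -171.1]
force: [-0.3, -0.6, -0.4]
grip_width: 0.0391
grasp_force: 0.0
```

>>> step_arm(delta_pos=[[-0.005,0.028,0.002],[-0.005,0.028,0.002],[-0.005,0.028,0.002],[-0.005,0.028,0.3],[-0.005,0.028,0.527],[-0.005,0.028,0.527],[-0.005,0.028,0.527],[-0.005,0.028,0.527],[-0.005,0.028,0.527],[-0.005,0.028,0.527],[-0.005,0.028,0.527],[-0.005,0.028,-0.148],[-0.005,0.028,-0.148],[-0.005,0.028,-0.148],[-0.005,0.028,-0.148]], rot=[[0,0,0.221],[0,0,0.221],[0,0,0.221],[0,0,0.221],[0,0,0.221],[0,0,0.221],[0,0,0.221],[0,0,0.221],[0,0,0.221],[0,0,0.221],[0,0,0.221],[0,0,0.221],[0,0,0.221],[0,0,0.221],[0,0,0.221]], gripper=[-0.1,-0.1,-0.1,-0.1,-0.1,-0.1,-0.1,-1,-1,-1,-1,-1,-1,-1,-1])

```text
time_s: 19.55
tool_pos: [0.4305, 0.0321, 0.1499]
tool_rot: [179.9, 0.1, 170.0]
force: [-0.7, -0.6, 0.0]
grip_width: 0.0139
grasp_force: 19.9
```

>>> step_arm(delta_pos=[[-0.183,-0.975,0],[-0.183,-0.975,0],[-0.183,-0.975,0],[-0.183,-0.975,0],[-0.183,-0.975,0]], rot=[[0,0,0],[0,0,0],[0,0,0],[0,0,0],[0,0,0]], gripper=[-1,-1,-1,-1,-1])

```text
time_s: 20.18
tool_pos: [0.4312, -0.1666, 0.148]
tool_rot: [-180.0, -0.2, 169.9]
force: [-0.0, 0.8, -0.3]
grip_width: 0.0138
grasp_force: 19.9
```

>>> step_arm(delta_pos=[[-0.183,-0.975,0],[-0.183,-0.975,0],[-0.183,-0.975,0],[-0.183,-0.975,0],[-0.183,-0.975,0]], rot=[[0,0,0],[0,0,0],[0,0,0],[0,0,0],[0,0,0]], gripper=[-1,-1,-1,-1,-1])

```text
time_s: 20.8
tool_pos: [0.4344, -0.3635, 0.1481]
tool_rot: [179.9, -0.2, 170.0]
force: [0.2, -0.1, -0.6]
grip_width: 0.0138
grasp_force: 19.9
```

>>> step_arm(delta_pos=[[-0.071,-0.38,0],[-0.071,-0.38,0],[-0.071,-0.38,0],[-0.071,-0.38,0],[-0.071,-0.38,0.475],[-0.071,-0.38,0.475],[-0.071,-0.38,0.475],[-0.071,-0.38,0.475],[-0.071,-0.38,0.475],[-0.071,-0.38,0.475],[-0.071,-0.38,0],[-0.071,-0.38,0],[-0.071,-0.38,0]], rot=[[0,0,-0.117],[0,0,-0.117],[0,0,-0.117],[0,0,-0.117],[0,0,-0.117],[0,0,-0.117],[0,0,-0.117],[0,0,-0.117],[0,0,-0.117],[0,0,-0.117],[0,0,-0.117],[0,0,-0.117],[0,0,-0.117]], gripper=[-1,-1,-1,-1,-1,-1,-1,-0.4,-0.4,-0.4,-0.1,-0.1,-0.1])

```text
time_s: 22.42
tool_pos: [0.4364, -0.4442, 0.1532]
tool_rot: [-179.8, 0.3, 180.0]
force: [-0.2, -0.0, -0.5]
grip_width: 0.0383
grasp_force: 0.0
```

Run:
```python
from plan import *
plan([(.497,-.192,.12,150,0,6),(.497,-.192,.066,150,0,4),(.497,-.192,.066,150,-1,5),(.497,-.192,.070,150,-1,2)])
c=cam("top");print(clips(c)); c=cam("side"); print(clips(c))
plan([(.435,-.10,.070,180,-1,10),(.435,.034,.070,180,-1,6)])
```

```text
delta_pos [[-0.242,0.975,0.117],[-0.242,0.975,0.117],[-0.242,0.975,0.117],[-0.242,0.975,0.117],[-0.242,0.975,0.117]]
rot [[0,0,0],[0,0,0],[0,0,0],[0,0,0],[0,0,0]]
gripper [-0.1,-0.1,-0.1,-0.1,-0.1]
-- end [ 0.4832 -0.247   0.1266] 180.02
delta_pos [[-0.069,0.275,0.033],[-0.069,0.275,0.033],[-0.069,0.275,0.033],[-0.069,0.275,0.033],[-0.069,0.275,0.033],[-0.069,0.275,0.033],[-0.069,0.275,0.303],[-0.069,0.275,0.303],[-0.069,0.275,0.303],[-0.069,0.275,0.303],[-0.069,0.275,0.303],[-0.069,0.275,0.303],[-0.069,0.275,0.303],[-0.069,0.275,0.303],[-0.069,0.275,0.303],[-0.069,0.275,0.283],[-0.069,0.275,0.283]]
rot [[0,0,0.349],[0,0,0.349],[0,0,0.349],[0,0,0.349],[0,0,0.349],[0,0,0.349],[0,0,0.349],[0,0,0.349],[0,0,0.349],[0,0,0.349],[0,0,0.349],[0,0,0.349],[0,0,0.349],[0,0,0.349],[0,0,0.349],[0,0,0.349],[0,0,0.349]]
gripper [0,0,0,0,0,0,0,0,0,0,-1,-1,-1,-1,-1,-1,-1]
-- end [ 0.497 -0.192  0.07 ] 150.03
[array([ 442.8, -368.5,  136.8,   37. ,   -4.1])]
[array([ 433.7, -431.9,  102.8,   44.4,   -7. ]), array([ 442.5, -374.1,  141.5,   40.3,   -4.2])]
delta_pos [[0.499,0.244,0.0],[0.499,0.244,0.0],[0.499,0.244,0.0],[0.499,0.244,0.0],[0.499,0.244,0.0],[0.499,0.244,0.0],[0.499,0.244,0.0],[0.499,0.244,0.0],[0.499,0.244,0.0],[0.499,0.244,0.0],[0.833,0.824,0.0],[0.833,0.824,0.0],[0.833,0.824,0.0],[0.833,0.824,0.0],[0.833,0.824,0.0],[0.833,0.824,0.0]]
rot [[0,0,-0.349],[0,0,-0.349],[0,0,-0.349],[0,0,-0.349],[0,0,-0.349],[0,0,-0.349],[0,0,-0.349],[0,0,-0.349],[0,0,-0.349],[0,0,-0.349],[0,0,-0.349],[0,0,-0.349],[0,0,-0.349],[0,0,-0.349],[0,0,-0.349],[0,0,-0.349]]
gripper [-1,-1,-1,-1,-1,-1,-1,-1,-1,-1,-1,-1,-1,-1,-1,-1]
-- end [0.435 0.034 0.07 ] 180.02
```

>>> step_arm(delta_pos=[[-0.242,0.975,0.117],[-0.242,0.975,0.117],[-0.242,0.975,0.117],[-0.242,0.975,0.117],[-0.242,0.975,0.117]], rot=[[0,0,0],[0,0,0],[0,0,0],[0,0,0],[0,0,0]], gripper=[0,0,0,0,0], squeeze=45)

```text
time_s: 23.15
tool_pos: [0.4832, -0.246, 0.1251]
tool_rot: [180.0, -0.1, -179.8]
force: [0.1, -0.6, -0.1]
grip_width: 0.0438
grasp_force: 0.0
```

>>> step_arm(delta_pos=[[-0.069,0.275,0.033],[-0.069,0.275,0.033],[-0.069,0.275,0.033],[-0.069,0.275,0.033],[-0.069,0.275,0.033],[-0.069,0.275,0.1],[-0.069,0.275,0.2],[-0.069,0.275,0.303],[-0.069,0.275,0.303],[-0.069,0.275,0.303],[-0.069,0.275,0.303],[-0.069,0.275,0.303],[-0.069,0.275,0.303],[-0.069,0.275,0.303],[-0.069,0.275,0.303],[-0.069,0.275,0.283],[-0.069,0.275,0.283]], rot=[[0,0,0.349],[0,0,0.349],[0,0,0.349],[0,0,0.349],[0,0,0.349],[0,0,0.349],[0,0,0.349],[0,0,0.349],[0,0,0.349],[0,0,0.349],[0,0,0.349],[0,0,0.349],[0,0,0.349],[0,0,0.349],[0,0,0.349],[0,0,0.349],[0,0,0.349]], gripper=[0,0,0,0,0,0,0,0,0,0,-1,-1,-1,-1,-1,-1,-1])

```text
time_s: 25.28
tool_pos: [0.497, -0.192, 0.0695]
tool_rot: [180.0, -0.0, 150.0]
force: [0.7, 0.1, -1.6]
grip_width: 0.0158
grasp_force: 44.9
```

Run:
```python
from plan import *
c=cam("side")
cv2.imwrite("pics/side2.png",c["img"][100:400,200:560,::-1])
```

```text
(no output)
```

View pics/side2.png

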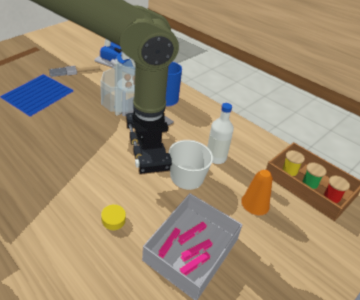

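The crop shows all four pink clips in the box (around 185,245) and the gripper on the cup handle (155,160). Now the cup goes in front of the hood.

>>> step_arm(delta_pos=[[0.06,0.03,0],[0.12,0.06,0],[0.19,0.09,0],[0.25,0.12,0],[0.31,0.15,0],[0.37,0.18,0],[0.44,0.21,0],[0.499,0.244,0],[0.54,0.315,0],[0.58,0.385,0],[0.62,0.455,0],[0.665,0.535,0],[0.71,0.61,0],[0.75,0.68,0],[0.79,0.75,0],[0.833,0.824,0],[0.833,0.824,0],[0.833,0.824,0]], rot=[[0,0,-0.05],[0,0,-0.09],[0,0,-0.13],[0,0,-0.17],[0,0,-0.22],[0,0,-0.26],[0,0,-0.3],[0,0,-0.349],[0,0,-0.349],[0,0,-0.349],[0,0,-0.349],[0,0,-0.349],[0,0,-0.349],[0,0,-0.349],[0,0,-0.349],[0,0,-0.349],[0,0,-0.349],[0,0,-0.349]], gripper=[-1,-1,-1,-1,-1,-1,-1,-1,-1,-1,-1,-1,-1,-1,-1,-1,-1,-1])

```text
time_s: 27.58
tool_pos: [0.4353, 0.0332, 0.0695]
tool_rot: [-180.0, 0.0, -180.0]
force: [-0.5, -0.1, -2.1]
grip_width: 0.0157
grasp_force: 44.9
```

Run:
```python
from plan import *
obs()
c=cam("top"); cv2.imwrite("pics/top2.png",cv2.resize(c["img"][120:280,230:370],None,fx=4,fy=4)[:,:,::-1][:600])
```

```text
{'time_s': 27.575, 'tool_pos': [0.4353, 0.0332, 0.0695], 'tool_rot': [-179.9759, 0.001, -179.9874], 'force': [-0.519, -0.0765, -2.1233], 'grip_width': 0.0157, 'grasp_force': 44.9487, 'qpos': [-47.0504, 0.4513, 39.769, 124.0848, -0.3209, 55.5707, 82.9117]}
```

View pics/top2.png

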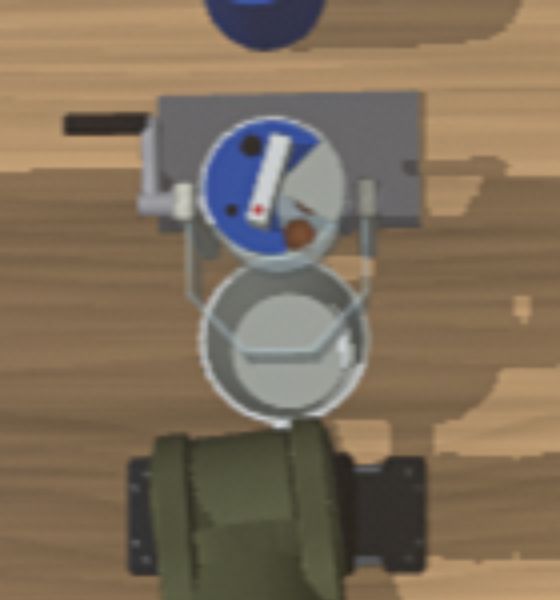

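>>> step_arm(delta_pos=[[0,0,0.018],[-0.03,0,0.018],[-0.06,0,0.018],[-0.09,0,0.018],[-0.11,0,0.018],[-0.13,0,0.018],[-0.15,0,0.018],[-0.17,0,0.018],[-0.18,0,0.018],[-0.19,0,0.018],[-0.19,0,0.018],[-0.19,0,0.018]], rot=[[0,0,0],[0,0,0],[0,0,0],[0,0,0],[0,0,0],[0,0,0],[0,0,0],[0,0,0],[0,0,0],[0,0,0],[0,0,0],[0,0,0]], gripper=[-1,-1,-1,-1,-1,-1,-1,-1,-1,-1,-1,-1])

```text
time_s: 29.12
tool_pos: [0.4737, 0.0337, 0.0661]
tool_rot: [180.0, 0.1, -180.0]
force: [0.6, -1.2, -1.2]
grip_width: 0.0155
grasp_force: 44.9
```

>>> step_arm(delta_pos=[[-0.005,0,0],[-0.01,0,0],[-0.015,0,0],[-0.02,0,0],[-0.02,0,0]], rot=[[0,0,0],[0,0,0],[0,0,0],[0,0,0],[0,0,0]], gripper=[-1,-1,-1,-1,-1])

```text
time_s: 29.75
tool_pos: [0.4748, 0.0336, 0.0657]
tool_rot: [180.0, -0.3, -180.0]
force: [-9.5, 0.8, 8.2]
grip_width: 0.0155
grasp_force: 45.0
```

```bash
echo '{"p":[0.477,0.034,0.0664],"yaw":180.02,"g":-1}' > cmd.json
python3 - <<'E'
from plan import *
plan([(.477,.034,.0664,180.02,0,5),(.477,.034,.10,180.02,0,2),(.477,.034,.25,180.02,0,4),(.60,.034,.33,164.3,0,5),(.631,.0346,.33,164.3,0,4)])
E
```

```text
delta_pos [[0.0,0.0,0.0],[0.0,0.0,0.0],[0.0,0.0,0.0],[0.0,0.0,0.0],[0.0,0.0,0.0],[0.0,0.0,-0.168],[0.0,0.0,-0.168],[0.0,0.0,-0.918],[0.0,0.0,-0.918],[0.0,0.0,-0.918],[0.0,0.0,-0.918]]
rot [[0,0,-0.0],[0,0,-0.0],[0,0,-0.0],[0,0,-0.0],[0,0,-0.0],[0,0,-0.0],[0,0,-0.0],[0,0,-0.0],[0,0,-0.0],[0,0,-0.0],[0,0,-0.0]]
gripper [0,0,0,0,0,0,0,0,0,0,0]
-- end [0.477 0.034 0.25 ] 180.02
delta_pos [[-0.615,-0.0,-0.4],[-0.615,-0.0,-0.4],[-0.615,-0.0,-0.4],[-0.615,-0.0,-0.4],[-0.615,-0.0,-0.4],[-0.77,0.003,-0.4],[-0.77,0.003,-0.4],[-0.77,0.003,-0.4],[-0.77,0.003,-0.4]]
rot [[0,0,0.183],[0,0,0.183],[0,0,0.183],[0,0,0.183],[0,0,0.183],[0,0,0.183],[0,0,0.183],[0,0,0.183],[0,0,0.183]]
gripper [0,0,0,0,0,0,0,0,0]
-- end [0.631  0.0347 0.33  ] 164.29
```

>>> step_arm(delta_pos=[[0,0,0],[0,0,0],[0,0,0],[0,0,-0.05],[0,0,-0.168],[0,0,-0.3],[0,0,-0.55],[0,0,-0.918],[0,0,-0.918],[0,0,-0.918]], rot=[[0,0,0],[0,0,0],[0,0,0],[0,0,0],[0,0,0],[0,0,0],[0,0,0],[0,0,0],[0,0,0],[0,0,0]], gripper=[0,0,0,0,0,0,0,0,0,0], squeeze=30)

```text
time_s: 31.0
tool_pos: [0.4778, 0.0337, 0.2504]
tool_rot: [179.9, 0.1, -180.0]
force: [-0.3, -0.1, 0.0]
grip_width: 0.0434
grasp_force: 0.0
```

Run:
```python
from plan import *
obs()
c=cam("side"); im=c["img"]
cv2.imwrite("pics/side3.png",cv2.resize(im[120:260,260:420],None,fx=4,fy=4)[:,:,::-1])
c=cam("top"); im=c["img"]; cv2.imwrite("pics/top3.png",cv2.resize(im[120:240,230:370],None,fx=5,fy=5)[:,:,::-1])
```

```text
{'time_s': 31.0, 'tool_pos': [0.4778, 0.0337, 0.2504], 'tool_rot': [179.9299, 0.1168, -179.9956], 'force': [-0.3344, -0.0926, 0.0056], 'grip_width': 0.0434, 'grasp_force': 0.0, 'qpos': [-48.3821, -5.6319, 39.0864, 106.3537, 3.5767, 77.9193, 79.8314]}
```

View pics/top3.png

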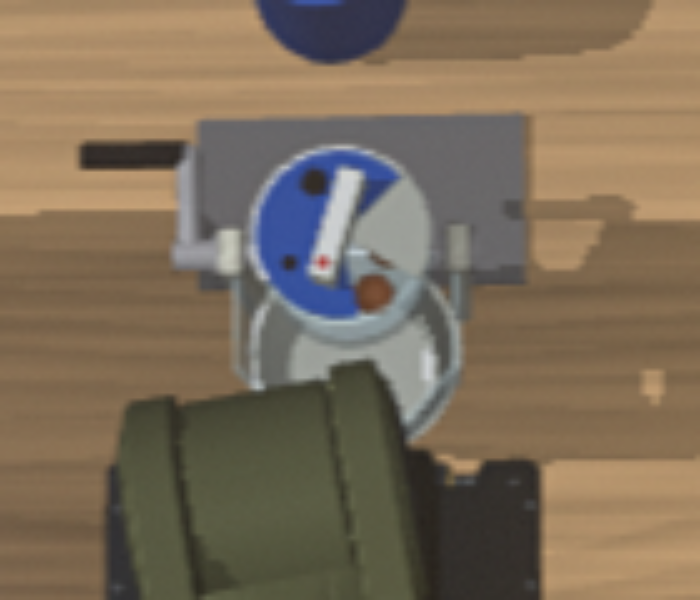

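View pics/side3.png

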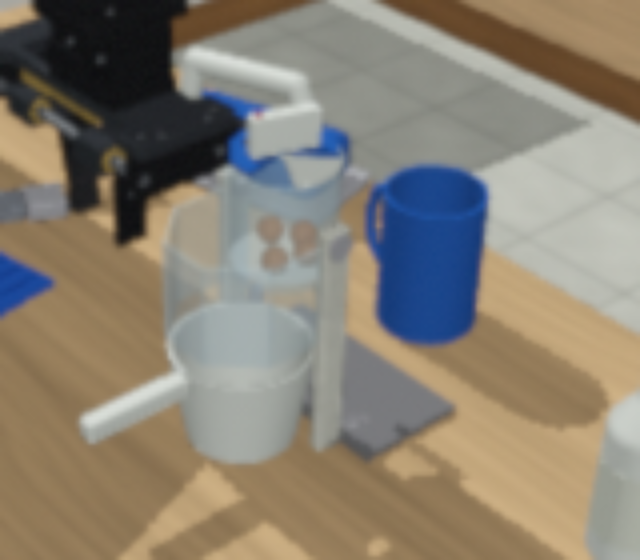

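>>> step_arm(delta_pos=[[-0.3,0,-0.4],[-0.615,0,-0.4],[-0.77,0.003,-0.4],[-0.77,0.003,-0.4],[-0.77,0.003,-0.4],[-0.77,0.003,-0.4],[-0.77,0.003,-0.4]], rot=[[0,0,0.1],[0,0,0.183],[0,0,0.183],[0,0,0.183],[0,0,0.183],[0,0,0.183],[0,0,0.183]], gripper=[0,0,0,0,0,0,0])

```text
time_s: 31.98
tool_pos: [0.6304, 0.0341, 0.3307]
tool_rot: [179.8, 0.0, 164.3]
force: [-0.4, 0.2, -0.3]
grip_width: 0.0433
grasp_force: 0.0
```

>>> step_arm(delta_pos=[[0,0,0.1],[0,0,0.2],[0,0,0.3],[0,0,0.35],[0,0,0.35],[0,0,0.35],[0,0,0.35],[0,0,0.35],[0,0,0.35]], rot=[[0,0,0],[0,0,0],[0,0,0],[0,0,0],[0,0,0],[0,0,0],[0,0,0],[0,0,0],[0,0,0]], gripper=[0,0,0,0,0,-1,-1,-1,-1])

```text
time_s: 33.1
tool_pos: [0.6311, 0.0328, 0.2598]
tool_rot: [-179.9, 0.0, 164.2]
force: [-1.6, -0.5, 1.4]
grip_width: 0.0117
grasp_force: 30.3
```

>>> step_arm(delta_pos=[[0,0,0],[0,0,0],[0,0,0],[0,0,0],[0,0,0],[0,0,0],[0,0,0],[0,0,0],[0,0,0],[0,0,0],[0,0,0],[0,0,0],[0,0,0]], rot=[[0,0,0.06],[0,0,0.13],[0,0,0.2],[0,0,0.27],[0,0,0.34],[0,0,0.41],[0,0,0.48],[0,0,0.55],[0,0,0.62],[0,0,0.69],[0,0,0.76],[0,0,0.8],[0,0,0.8]], gripper=[-1,-1,-1,-1,-1,-1,-1,-1,-1,-1,-1,-1,-1])

```text
time_s: 34.72
tool_pos: [0.6323, 0.0341, 0.2599]
tool_rot: [179.9, 0.1, 95.6]
force: [4.4, -0.8, -0.8]
grip_width: 0.0117
grasp_force: 30.0
```

```bash
python3 -c "
from h import *
o=obs();print(o['wrist_torque'])"
```

```text
{'time_s': 34.725, 'tool_pos': [0.6323, 0.0341, 0.2599], 'tool_rot': [179.8556, 0.0505, 95.5577], 'force': [4.4079, -0.8366, -0.8079], 'grip_width': 0.0117, 'grasp_force': 30.0001, 'qpos': [-48.7187, 22.5803, 57.2908, 85.3022, -19.0078, 82.3102, 14.6065]}
[-0.31410789 -0.82875748 -0.03072195]
```

>>> step_arm(delta_pos=[[0,0,0],[0,0,0],[0,0,0],[0,0,0]], rot=[[0,0,0.03],[0,0,0.06],[0,0,0.08],[0,0,0.08]], gripper=[-1,-1,-1,-1])

```text
time_s: 35.22
tool_pos: [0.6321, 0.0342, 0.2599]
tool_rot: [179.9, 0.0, 88.7]
force: [4.5, -1.6, -2.0]
grip_width: 0.0122
grasp_force: 30.0
```

```bash
python3 -c "
from h import *
o=obs();print(o['wrist_torque'])"
```

```text
{'time_s': 35.225, 'tool_pos': [0.6321, 0.0342, 0.2599], 'tool_rot': [179.8753, 0.0374, 88.7488], 'force': [4.5173, -1.6426, -1.9905], 'grip_width': 0.0122, 'grasp_force': 30.0003, 'qpos': [-49.5489, 23.0859, 58.6676, 85.3275, -19.7189, 82.5008, 8.337]}
[-0.47365104 -1.27941592  0.56654723]
```

```bash
echo '{"p":[0.631,0.0347,0.26],"yaw":88.65,"g":-1}' > cmd.json
python3 - <<'E'
from plan import *
plan([(.631,.0347,.26,88.65,0,3),(.631,.0347,.33,88.65,0,4),(.679,.146,.33,90.3,0,5)])
E
```

```text
delta_pos [[0.0,0.0,0.0],[0.0,0.0,0.0],[0.0,0.0,0.0],[0.0,0.0,-0.35],[0.0,0.0,-0.35],[0.0,0.0,-0.35],[0.0,0.0,-0.35],[0.562,0.227,-0.35],[0.562,0.227,-0.35],[0.562,0.227,-0.35],[0.562,0.227,-0.35],[0.562,0.227,-0.35]]
rot [[0,0,-0.0],[0,0,-0.0],[0,0,-0.0],[0,0,-0.0],[0,0,-0.0],[0,0,-0.0],[0,0,-0.0],[0,0,-0.019],[0,0,-0.019],[0,0,-0.019],[0,0,-0.019],[0,0,-0.019]]
gripper [0,0,0,0,0,0,0,0,0,0,0,0]
-- end [0.679 0.146 0.33 ] 90.28
```

>>> step_arm(delta_pos=[[0,0,0],[0,0,0],[0,0,0],[0,0,-0.2],[0,0,-0.35],[0,0,-0.35],[0,0,-0.35],[0.562,0.227,-0.35],[0.562,0.227,-0.35],[0.562,0.227,-0.35],[0.562,0.227,-0.35],[0.562,0.227,-0.35]], rot=[[0,0,0],[0,0,0],[0,0,0],[0,0,0],[0,0,0],[0,0,0],[0,0,0],[0,0,-0.019],[0,0,-0.019],[0,0,-0.019],[0,0,-0.019],[0,0,-0.019]], gripper=[0,0,0,0,0,0,0,0,0,0,0,0])

```text
time_s: 36.72
tool_pos: [0.6789, 0.1435, 0.3296]
tool_rot: [-180.0, 0.0, 90.1]
force: [-0.4, -0.4, -0.8]
grip_width: 0.0437
grasp_force: 0.0
```

Run:
```python
from plan import *
c=cam("side"); im=c["img"]; a=cv2.resize(im[110:260,250:410],None,fx=3.7,fy=3.7)
c=cam("top"); im=c["img"]; cv2.imwrite("pics/both4.png",np.hstack([a[:,:,::-1][:440],np.zeros((440,1,3),np.uint8)])); 
cv2.imwrite("pics/both4.png",np.hstack([cv2.resize(a,(400,375)),cv2.resize(im[115:240,235:360],(375,375))])[:,:,::-1])
```

```text
(no output)
```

View pics/both4.png

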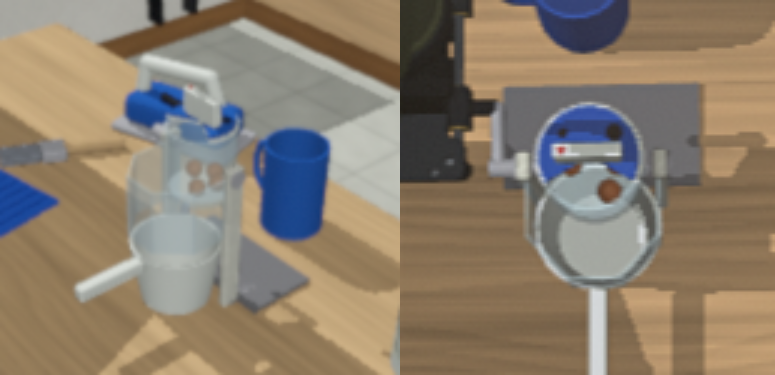

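>>> step_arm(delta_pos=[[0,0,0.2],[0,0,0.4],[0,0,0.55],[0,0,0.68],[0,0,0.68],[0,0,0.68],[0,0,0.68],[0,0,0.68],[0,0,0.68],[0,0,0.68]], rot=[[0,0,0],[0,0,0],[0,0,0],[0,0,0],[0,0,0],[0,0,0],[0,0,0],[0,0,0],[0,0,0],[0,0,0]], gripper=[0,0,0,0,0,0,-1,-1,-1,-1], squeeze=30)

```text
time_s: 38.08
tool_pos: [0.6803, 0.1457, 0.1939]
tool_rot: [179.8, -0.0, 90.3]
force: [1.7, 1.4, -0.8]
grip_width: 0.0133
grasp_force: 30.0
```

```bash
python3 -c "
from h import *
import numpy as np
# arc offsets of the bar in tool units (tool y=+x, z=down)
t=np.arange(0,2.36,.15); t=np.append(t,2.35)
for a in t: print(round(a,2), [0,round((50*np.cos(.2+a)-50*np.cos(.2))/200,3),round(-(50*np.sin(.2+a)-50*np.sin(.2))/200,3)])"
```

```text
0.0 [0, np.float64(0.0), np.float64(-0.0)]
0.15 [0, np.float64(-0.01), np.float64(-0.036)]
0.3 [0, np.float64(-0.026), np.float64(-0.07)]
0.45 [0, np.float64(-0.046), np.float64(-0.102)]
0.6 [0, np.float64(-0.071), np.float64(-0.13)]
0.75 [0, np.float64(-0.1), np.float64(-0.154)]
0.9 [0, np.float64(-0.132), np.float64(-0.173)]
1.05 [0, np.float64(-0.166), np.float64(-0.188)]
1.2 [0, np.float64(-0.203), np.float64(-0.197)]
1.35 [0, np.float64(-0.24), np.float64(-0.2)]
1.5 [0, np.float64(-0.277), np.float64(-0.198)]
1.65 [0, np.float64(-0.314), np.float64(-0.191)]
1.8 [0, np.float64(-0.349), np.float64(-0.178)]
1.95 [0, np.float64(-0.382), np.float64(-0.16)]
2.1 [0, np.float64(-0.412), np.float64(-0.137)]
2.25 [0, np.float64(-0.438), np.float64(-0.11)]
2.35 [0, np.float64(-0.453), np.float64(-0.09)]
```

>>> step_arm(delta_pos=[[0,-0.01,-0.036],[0,-0.026,-0.07],[0,-0.046,-0.102],[0,-0.071,-0.13],[0,-0.1,-0.154],[0,-0.132,-0.173],[0,-0.166,-0.188],[0,-0.166,-0.188]], rot=[[0,0,0],[0,0,0],[0,0,0],[0,0,0],[0,0,0],[0,0,0],[0,0,0],[0,0,0]], gripper=[-1,-1,-1,-1,-1,-1,-1,-1])

```text
time_s: 39.08
tool_pos: [0.6511, 0.1453, 0.2351]
tool_rot: [179.2, -0.1, 90.3]
force: [9.1, -0.4, 7.5]
grip_width: 0.0126
grasp_force: 30.0
```

>>> step_arm(delta_pos=[[0,-0.032,-0.021],[0,-0.069,-0.024],[0,-0.106,-0.022],[0,-0.143,-0.015],[0,-0.178,-0.002],[0,-0.178,-0.002]], rot=[[0,0,0],[0,0,0],[0,0,0],[0,0,0],[0,0,0],[0,0,0]], gripper=[-1,-1,-1,-1,-1,-1])

```text
time_s: 39.83
tool_pos: [0.6145, 0.1451, 0.2357]
tool_rot: [179.3, -0.1, 90.3]
force: [4.9, 1.0, 9.3]
grip_width: 0.013
grasp_force: 30.0
```

Run:
```python
from plan import *
o=obs(); print(o['wrist_torque'])
c=cam("side"); a=c["img"][90:250,240:420]
c=cam("top"); b=c["img"][115:240,235:360]
cv2.imwrite("pics/both5.png",np.hstack([cv2.resize(a,(425,378)),cv2.resize(b,(375,378))])[:,:,::-1])
```

```text
{'time_s': 39.825, 'tool_pos': [0.6145, 0.1451, 0.2357], 'tool_rot': [179.3493, -0.107, 90.2955], 'force': [4.8912, 0.9538, 9.3483], 'grip_width': 0.013, 'grasp_force': 30.0402, 'qpos': [-59.9256, 22.9011, 57.9113, 88.1298, -19.6754, 79.1799, -0.2624]}
[-0.18905557 -1.38597254  0.1436946 ]
```

View pics/both5.png

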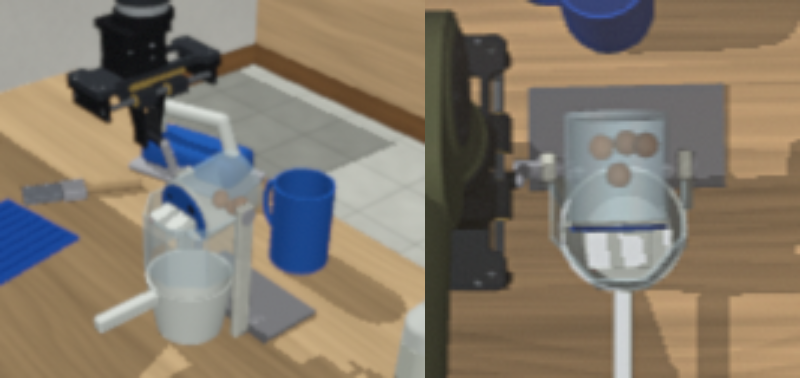

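>>> step_arm(delta_pos=[[0,-0.033,0.015],[0,-0.063,0.037],[0,-0.09,0.065],[0,-0.11,0.09],[0,-0.12,0.1],[0,-0.12,0.1],[0,-0.12,0.1]], rot=[[0,0,0],[0,0,0],[0,0,0],[0,0,0],[0,0,0],[0,0,0],[0,0,0]], gripper=[-1,-1,-1,-1,-1,-1,-1])

```text
time_s: 40.8
tool_pos: [0.5905, 0.1449, 0.2144]
tool_rot: [179.4, -0.1, 90.3]
force: [6.5, 0.0, 4.7]
grip_width: 0.0132
grasp_force: 30.0
```

```bash
cat > look.py <<'E'
import sys
from plan import *
o=obs()
c=cam("side"); a=c["img"][90:250,240:420]
c=cam("top"); b=c["img"][115:240,235:360]
cv2.imwrite(f"pics/{sys.argv[1]}.png",np.hstack([cv2.resize(a,(425,378)),cv2.resize(b,(375,378))])[:,:,::-1])
E
python3 look.py both6
```

```text
{'time_s': 40.8, 'tool_pos': [0.5905, 0.1449, 0.2144], 'tool_rot': [179.4192, -0.0589, 90.2667], 'force': [6.481, 0.0165, 4.6946], 'grip_width': 0.0132, 'grasp_force': 30.0025, 'qpos': [-63.2243, 20.3036, 58.6636, 93.1981, -17.7847, 75.9734, -1.6859]}
```

View pics/both6.png

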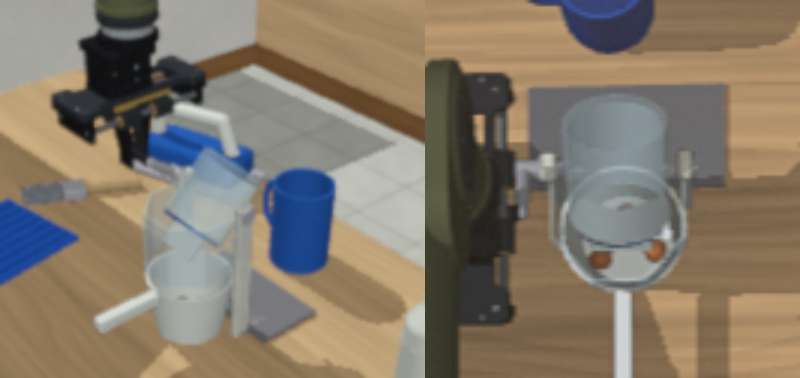

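>>> step_arm(delta_pos=[[0,0.045,-0.05],[0,0.1,-0.085],[0,0.045,-0.05],[0,0,0],[0,0,0],[0,0.045,-0.05],[0,0.1,-0.085],[0,0.045,-0.05],[0,0,0],[0,0,0],[0,0.045,-0.05],[0,0.1,-0.085],[0,0.045,-0.05],[0,0,0],[0,0,0],[0,0,0],[0,0,0]], rot=[[0,0,0],[0,0,0],[0,0,0],[0,0,0],[0,0,0],[0,0,0],[0,0,0],[0,0,0],[0,0,0],[0,0,0],[0,0,0],[0,0,0],[0,0,0],[0,0,0],[0,0,0],[0,0,0],[0,0,0]], gripper=[-1,-1,-1,-1,-1,-1,-1,-1,-1,-1,-1,-1,-1,-1,-1,-1,-1])

```text
time_s: 43.02
tool_pos: [0.5899, 0.1454, 0.2145]
tool_rot: [179.6, -0.1, 90.3]
force: [4.9, 0.3, 6.3]
grip_width: 0.0132
grasp_force: 30.0
```

Run:
```python
from plan import *
obs()
for n,roi in (("top",(270,120,335,215)),("side",(300,130,345,240))):
    c=cam(n); m=mask(c,(0,70,40),(16,255,200),roi)
    print(n,[(np.round(b.mean(0),1).tolist(),cv2.contourArea(b)) for b in blobs(m,4)])
```

```text
{'time_s': 43.025, 'tool_pos': [0.5899, 0.1454, 0.2145], 'tool_rot': [179.6177, -0.061, 90.2834], 'force': [4.864, 0.3462, 6.2748], 'grip_width': 0.0132, 'grasp_force': 30.0155, 'qpos': [-63.2441, 20.4454, 58.7552, 93.0936, -17.9296, 76.2312, -1.6005]}
top [([292.9, 200.5], 27.0), ([311.7, 197.3], 24.0), ([277.8, 200.4], 351.5), ([324.8, 198.4], 494.0), ([300.5, 132.5], 1096.0)]
side []
```

Run:
```python
from plan import *
c=cam("side"); a=c["img"][150:240,290:370]
c=cam("top"); b=c["img"][130:220,270:340]
cv2.imwrite("pics/both7.png",np.hstack([cv2.resize(a,(440,500),interpolation=cv2.INTER_CUBIC),cv2.resize(b,(360,500),interpolation=cv2.INTER_CUBIC)])[:,:,::-1])
```

```text
(no output)
```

View pics/both7.png

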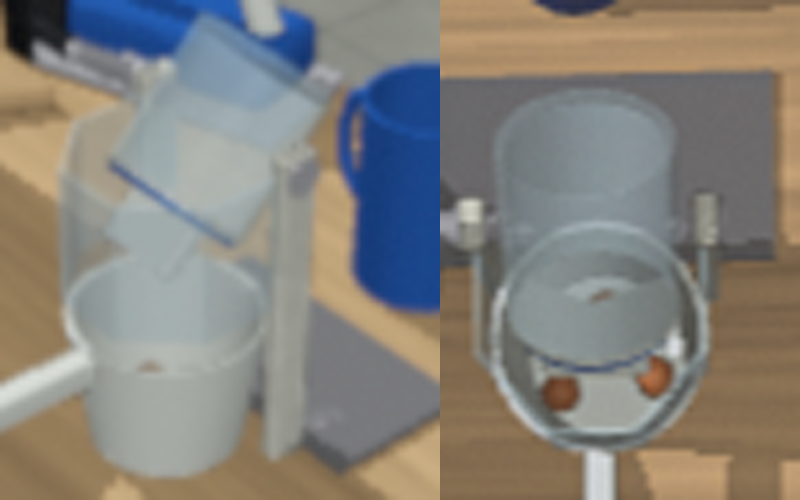

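>>> step_arm(delta_pos=[[0,0.026,-0.027],[0,0.052,-0.05],[0,0.082,-0.075],[0,0.115,-0.093],[0,0.15,-0.106],[0,0.187,-0.114],[0,0.224,-0.117],[0,0.261,-0.115],[0,0.298,-0.106],[0,0.335,-0.092],[0,0.367,-0.073],[0,0.396,-0.048],[0,0.421,-0.019],[0,0.442,0.013],[0,0.46,0.048],[0,0.47,0.075],[0,0.472,0.085],[0,0.472,0.085]], rot=[[0,0,0],[0,0,0],[0,0,0],[0,0,0],[0,0,0],[0,0,0],[0,0,0],[0,0,0],[0,0,0],[0,0,0],[0,0,0],[0,0,0],[0,0,0],[0,0,0],[0,0,0],[0,0,0],[0,0,0],[0,0,0]], gripper=[-1,-1,-1,-1,-1,-1,-1,-1,-1,-1,-1,-1,-1,-1,-1,-1,-1,-1])

```text
time_s: 45.48
tool_pos: [0.679, 0.146, 0.1943]
tool_rot: [-179.6, -0.0, 90.3]
force: [-5.2, 0.7, 3.5]
grip_width: 0.0126
grasp_force: 29.9
```

Run:
```python
from plan import *
obs()
for n,roi in (("top",(283,150,320,213)),("side",(300,150,345,240))):
    c=cam(n); m=mask(c,(0,70,40),(18,255,200),roi)
    print(n,[(np.round(b.mean(0),1).tolist(),cv2.contourArea(b)) for b in blobs(m,4)])
    cv2.imwrite(f"pics/{n}8.png",c["img"][:,:,::-1])
```

```text
{'time_s': 45.475, 'tool_pos': [0.679, 0.146, 0.1943], 'tool_rot': [-179.6454, -0.0304, 90.3131], 'force': [-5.2372, 0.7444, 3.5094], 'grip_width': 0.0126, 'grasp_force': 29.8505, 'qpos': [-50.1563, 33.4841, 53.7038, 80.21, -26.8804, 79.9853, 4.0025]}
top [([288.4, 209.9], 42.0), ([313.6, 209.0], 57.0), ([292.8, 200.2], 29.5), ([311.4, 197.1], 30.0), ([293.5, 191.1], 27.0), ([302.2, 187.8], 5.5)]
side [([320.9, 233.8], 301.0), ([302.7, 170.2], 48.0)]
```

>>> step_arm(delta_pos=[[0,0.005,0.015],[0,0.005,0.03],[0,0.005,0.03],[0,0.005,0.03]], rot=[[0,0,0],[0,0,0],[0,0,0],[0,0,0]], gripper=[-1,-1,-1,-1])

```text
time_s: 46.08
tool_pos: [0.6804, 0.146, 0.1887]
tool_rot: [-179.7, -0.0, 90.3]
force: [-5.1, 0.1, 4.0]
grip_width: 0.0129
grasp_force: 29.5
```

```bash
python3 look.py both9
```

```text
{'time_s': 46.075, 'tool_pos': [0.6804, 0.146, 0.1887], 'tool_rot': [-179.7176, -0.0365, 90.3138], 'force': [-5.1197, 0.0836, 3.9554], 'grip_width': 0.0129, 'grasp_force': 29.5292, 'qpos': [-50.0215, 33.7928, 53.5362, 80.4663, -27.1106, 79.4282, 4.1553]}
```

View pics/both9.png

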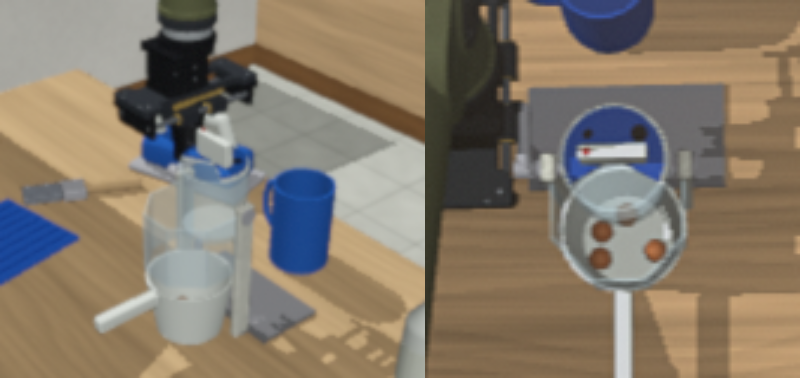

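>>> step_arm(delta_pos=[[0,0,0.015],[0,0,0.025],[0,0,0.025],[0,0,0.025]], rot=[[0,0,0],[0,0,0],[0,0,0],[0,0,0]], gripper=[-1,-1,-1,-1])

```text
time_s: 46.68
tool_pos: [0.6806, 0.146, 0.1876]
tool_rot: [-179.8, -0.1, 90.3]
force: [-12.1, 1.3, 20.3]
grip_width: 0.0124
grasp_force: 28.3
```

Run:
```python
from h import *
c=cam("top"); now=cv2.resize(c["img"][115:240,235:360],(375,375))
im=cv2.imread("pics/both4.png")[:,:,::-1]; old=np.ascontiguousarray(im[:,400:775])
b9=cv2.imread("pics/both9.png")[:,:,::-1]; b9=cv2.resize(np.ascontiguousarray(b9[:,425:]),(375,375))
for n,i in(("t4",old),("t9",b9),("now",now)):
    h=cv2.cvtColor(i,cv2.COLOR_RGB2HSV); k=np.zeros(h.shape[:2],np.uint8); k[95:215,130:245]=1
    w=cv2.inRange(h,np.array((0,0,190)),np.array((180,40,255)))*k; w[180:]=0
    bl=cv2.inRange(h,np.array((105,140,60)),np.array((125,255,255)))*k
    f=lambda m:[np.round(x.mean(),1) for x in np.nonzero(m)]+[int((m>0).sum())]
    print(n,"bar(row,col,n)",f(w),"blue",f(bl), "top row blue",np.nonzero(bl)[0].min())
```

```text
t4 bar(row,col,n) [np.float64(153.9), np.float64(174.2), 263] blue [np.float64(138.3), np.float64(185.4), 2535] top row blue 108
t9 bar(row,col,n) [np.float64(152.4), np.float64(192.2), 607] blue [np.float64(138.2), np.float64(186.5), 2432] top row blue 109
now bar(row,col,n) [np.float64(151.8), np.float64(192.5), 680] blue [np.float64(137.9), np.float64(186.2), 2388] top row blue 108
```

```bash
echo '{"p":[0.6816,0.146,0.184],"yaw":90.28,"g":-1}' > cmd.json
python3 - <<'E'
from plan import *
plan([(.6816,.146,.184,90.28,0,3),(.6816,.146,.32,90.28,0,5),(.60,.10,.34,90.28,0,4),(.475,.034,.26,175,0,10),(.474,.0338,.12,180,0,4)])
E
```

```text
delta_pos [[0.0,0.0,0.0],[0.0,0.0,0.0],[0.0,0.0,0.0],[0.0,0.0,-0.68],[0.0,0.0,-0.68],[0.0,0.0,-0.68],[0.0,0.0,-0.68],[0.0,0.0,-0.68],[-0.228,-0.409,-0.78],[-0.228,-0.409,-0.78],[-0.228,-0.409,-0.78],[-0.228,-0.409,-0.78]]
rot [[0,0,-0.0],[0,0,-0.0],[0,0,-0.0],[0,0,-0.0],[0,0,-0.0],[0,0,-0.0],[0,0,-0.0],[0,0,-0.0],[0,0,-0.0],[0,0,-0.0],[0,0,-0.0],[0,0,-0.0]]
gripper [0,0,0,0,0,0,0,0,0,0,0,0]
-- end [0.6  0.1  0.34] 90.28
delta_pos [[-0.327,-0.627,0.4],[-0.327,-0.627,0.4],[-0.327,-0.627,0.4],[-0.327,-0.627,0.4],[-0.327,-0.627,0.4],[-0.327,-0.627,0.4],[-0.327,-0.627,0.4],[-0.327,-0.627,0.4],[-0.327,-0.627,0.4],[-0.327,-0.627,0.4]]
rot [[0,0,-0.986],[0,0,-0.986],[0,0,-0.986],[0,0,-0.986],[0,0,-0.986],[0,0,-0.986],[0,0,-0.986],[0,0,-0.986],[0,0,-0.986],[0,0,-0.986]]
gripper [0,0,0,0,0,0,0,0,0,0]
-- end [0.4749 0.034  0.26  ] 175.02
delta_pos [[0.005,-0.001,0.7],[0.005,-0.001,0.7],[0.005,-0.001,0.7],[0.005,-0.001,0.7]]
rot [[0,0,-0.058],[0,0,-0.058],[0,0,-0.058],[0,0,-0.058]]
gripper [0,0,0,0]
-- end [0.4739 0.0339 0.12  ] 180.01
```

>>> step_arm(delta_pos=[[0,0,0],[0,0,0],[0,0,0],[0,0,-0.1],[0,0,-0.3],[0,0,-0.68],[0,0,-0.68],[0,0,-0.68],[-0.228,-0.409,-0.78],[-0.228,-0.409,-0.78],[-0.228,-0.409,-0.78]], rot=[[0,0,0],[0,0,0],[0,0,0],[0,0,0],[0,0,0],[0,0,0],[0,0,0],[0,0,0],[0,0,0],[0,0,0],[0,0,0]], gripper=[0,0,0,0,0,0,0,0,0,0,0], squeeze=60)

```text
time_s: 48.1
tool_pos: [0.5987, 0.0981, 0.339]
tool_rot: [-179.9, -0.1, 90.2]
force: [0.0, 1.0, 0.3]
grip_width: 0.0437
grasp_force: 0.0
```

>>> step_arm(delta_pos=[[-0.327,-0.627,0],[-0.327,-0.627,0],[-0.327,-0.627,0],[-0.327,-0.627,0.4],[-0.327,-0.627,0.4],[-0.327,-0.627,0.4],[-0.327,-0.627,0.4],[-0.327,-0.627,0.4],[-0.327,-0.627,0.4],[-0.327,-0.627,0.4],[-0.327,-0.627,0.4]], rot=[[0,0,-0.986],[0,0,-0.986],[0,0,-0.986],[0,0,-0.986],[0,0,-0.986],[0,0,-0.986],[0,0,-0.986],[0,0,-0.986],[0,0,-0.986],[0,0,-0.986],[0,0,-0.986]], gripper=[0,0,0,0,0,0,0,0,0,0,0])

```text
time_s: 49.48
tool_pos: [0.4752, 0.0337, 0.2595]
tool_rot: [-180.0, 0.0, 174.9]
force: [-0.2, 1.1, -0.2]
grip_width: 0.0432
grasp_force: 0.0
```

>>> step_arm(delta_pos=[[0.005,-0.001,0.3],[0.005,-0.001,0.6],[0.005,-0.001,0.7],[0.005,-0.001,0.85],[0.005,-0.001,0.96],[0.005,-0.001,0.97],[0.005,-0.001,0.97],[0.005,-0.001,0.97],[0.005,-0.001,0.97],[0.005,-0.001,0.97],[0.005,-0.001,0.97]], rot=[[0,0,-0.058],[0,0,-0.058],[0,0,-0.058],[0,0,-0.058],[0,0,-0.058],[0,0,-0.058],[0,0,-0.058],[0,0,-0.058],[0,0,-0.058],[0,0,-0.058],[0,0,-0.058]], gripper=[0,0,0,0,0,0,0,-1,-1,-1,-1])

```text
time_s: 50.85
tool_pos: [0.4743, 0.0336, 0.0658]
tool_rot: [180.0, 0.0, -180.0]
force: [-1.3, 0.0, 1.8]
grip_width: 0.0156
grasp_force: 60.0
```

>>> step_arm(delta_pos=[[0,0,-0.015],[0,0,-0.03],[0,0,-0.03],[0.04,0,-0.03],[0.09,0,-0.03],[0.14,0,-0.03],[0.18,0,-0.03],[0.195,0,-0.03],[0.195,0,-0.03],[0.195,0,-0.03]], rot=[[0,0,0],[0,0,0],[0,0,0],[0,0,0],[0,0,0],[0,0,0],[0,0,0],[0,0,0],[0,0,0],[0,0,0]], gripper=[-1,-1,-1,-1,-1,-1,-1,-1,-1,-1])

```text
time_s: 52.1
tool_pos: [0.4357, 0.0335, 0.0717]
tool_rot: [-180.0, 0.0, -180.0]
force: [0.7, -0.8, -2.3]
grip_width: 0.0156
grasp_force: 60.0
```

>>> step_arm(delta_pos=[[0,0.03,0],[0,0.08,0],[0,0.15,0],[0,0.23,0],[0,0.31,0],[0,0.39,0],[0,0.47,0],[0,0.55,0],[0,0.62,0],[0,0.66,0],[0,0.68,0],[0,0.68,0]], rot=[[0,0,0],[0,0,0],[0,0,0],[0,0,0],[0,0,0],[0,0,0],[0,0,0],[0,0,0],[0,0,0],[0,0,0],[0,0,0],[0,0,0]], gripper=[-1,-1,-1,-1,-1,-1,-1,-1,-1,-1,-1,-1])

```text
time_s: 53.6
tool_pos: [0.4353, 0.1694, 0.0716]
tool_rot: [-180.0, 0.0, -180.0]
force: [0.5, -0.6, -2.1]
grip_width: 0.0153
grasp_force: 60.0
```

>>> step_arm(delta_pos=[[0,0,-0.05],[0,0,-0.1],[0,0,-0.1],[0.02,0.05,-0.1],[0.06,0.14,-0.1],[0.1,0.24,-0.1],[0.14,0.34,-0.1],[0.18,0.44,-0.1],[0.22,0.54,-0.1],[0.26,0.64,-0.1],[0.3,0.74,-0.1],[0.34,0.84,-0.1],[0.37,0.93,-0.1],[0.385,0.97,-0.1],[0.39,0.985,-0.1],[0.39,0.985,-0.1]], rot=[[0,0,0],[0,0,0],[0,0,0],[0,0,0],[0,0,0],[0,0,0],[0,0,0],[0,0,0],[0,0,0],[0,0,0],[0,0,0],[0,0,0],[0,0,0],[0,0,0],[0,0,0],[0,0,0]], gripper=[-1,-1,-1,-1,-1,-1,-1,-1,-1,-1,-1,-1,-1,-1,-1,-1])

```text
time_s: 55.6
tool_pos: [0.3575, 0.366, 0.0915]
tool_rot: [-180.0, 0.0, 180.0]
force: [0.2, 0.7, -1.8]
grip_width: 0.0153
grasp_force: 60.0
```

Run:
```python
from plan import *
obs()
c=cam("top"); m=mask(c,(0,0,120),(180,60,255),(150,170,240,280))
b=max(blobs(m,50),key=len); print(b.min(0),b.max(0),len(b))
r=ray(c,b,.11); print(r.min(0),r.max(0))
r=r[r[:,0]>.43]; (x,y),rad=cv2.minEnclosingCircle((r[:,:2]*1000).astype(np.float32)); print(x,y,rad)
m=mask(c,(0,70,40),(18,255,200),(160,190,230,270)); print([(k.mean(0).round(),cv2.contourArea(k)) for k in blobs(m,5)])
```

```text
{'time_s': 55.6, 'tool_pos': [0.3575, 0.366, 0.0915], 'tool_rot': [-179.9809, 0.0081, 179.97], 'force': [0.2448, 0.7478, -1.8434], 'grip_width': 0.0153, 'grasp_force': 59.9917, 'qpos': [-96.2865, 11.8021, 52.5542, 113.6464, -10.8323, 59.5728, 51.1814]}
[154 213] [197 264] 139
[0.39561022 0.31093583 0.11      ] [0.53144035 0.42609866 0.11      ]
476.1224060058594 369.1603698730469 58.362979888916016
[(array([190., 235.]), 28.5), (array([177., 229.]), 98.5), (array([208., 221.]), 1377.0)]
```

>>> step_arm(delta_pos=[[0,0,0.03],[0,0,0.06],[0,0,0.08],[0,0,0.09],[0,0,0.098],[0,0,0.1],[0,0,0.1],[0,0,0.1]], rot=[[0,0,0],[0,0,0],[0,0,0],[0,0,0],[0,0,0],[0,0,0],[0,0,0],[0,0,0]], gripper=[-1,-1,-1,-1,-1,-1,-1,-1])

```text
time_s: 56.65
tool_pos: [0.3571, 0.3666, 0.0718]
tool_rot: [180.0, -0.0, -180.0]
force: [-2.2, -0.9, 3.0]
grip_width: 0.0155
grasp_force: 60.0
```

>>> step_arm(delta_pos=[[0,0,0],[0,0,0],[0,0,0],[0,0,0],[0,0,-0.05],[0,0,-0.15],[0,0,-0.3],[0,0,-0.6],[0,0,-0.9],[0,0,-0.9],[0.2,0.6,-0.9],[0.2,0.6,-0.9],[0.2,0.6,-0.9],[0.2,0.6,-0.9],[0.2,0.6,-0.9]], rot=[[0,0,0],[0,0,0],[0,0,0],[0,0,0],[0,0,0],[0,0,0],[0,0,0],[0,0,0],[0,0,0],[0,0,0],[0,0,0],[0,0,0],[0,0,0],[0,0,0],[0,0,0]], gripper=[0,0,0,0,0,0,0,0,0,0,0,0,0,0,0])

```text
time_s: 58.52
tool_pos: [0.3184, 0.4848, 0.2517]
tool_rot: [180.0, -0.0, 179.9]
force: [-0.3, 1.6, -0.7]
grip_width: 0.0434
grasp_force: 0.0
```

Run:
```python
from plan import *
obs()
c=cam("side"); print("side clips",clips(c)); a=c["img"]
c=cam("top"); print("top clips",clips(c)); b=c["img"]
cv2.imwrite("pics/final.png",np.vstack([b[80:300,130:530],a[120:320,150:550]])[:,:,::-1])
```

```text
{'time_s': 58.525, 'tool_pos': [0.3184, 0.4848, 0.2517], 'tool_rot': [179.9982, -0.0122, 179.852], 'force': [-0.3237, 1.552, -0.749], 'grip_width': 0.0434, 'grasp_force': 0.0, 'qpos': [-103.8371, 12.4543, 51.8601, 93.4901, -9.9642, 78.9143, 39.1461]}
side clips [array([ 433.3, -426.7,  101.3,   53.7,   -5.6]), array([ 411.3, -370.9,   84. ,   16. ,   15.4])]
top clips [array([ 411.9, -364.8,   79. ,   14.8,   15.7]), array([ 430.5, -420.5,  101.8,   50.9,   -1.8])]
```

View pics/final.png

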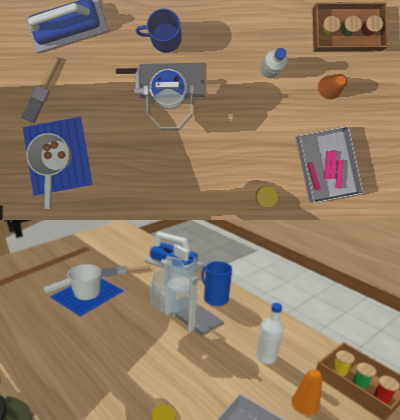

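The final view shows the cup upright on the pad with four balls in it, the jar upright and empty, all the clips in the box, and the bystanders where they were.

```bash
python3 -c "
from cell import env
print(env.sign_off())"
```

```text
the job is handed in; nothing more can be done
None
```

I handed the job in after about 59 s of robot time. All four clips are in the steel box, the dial is at its end stop, and the emptied jar is back upright. The cup stands upright on the middle of the pad holding all four balls I could see, and the bystanders are where they were. The sign-off gave no verdict.

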